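Snap the missing axle clip onto the cart wheel

TASK

Two cart wheels lie on the bench and one still lacks its axle clip: the loose brass clip lies on that wheel's hub in front of the axle. Take the blue-handled fork tool from its stand, reach with it slanting under that wheel's red frame tube and push the clip straight sideways into the axle groove until it snaps fully home, then put the fork back in its stand, seated on its collar. Touch the clip only with the fork, and leave the wheel that already has its clip and everything else on the bench alone.

Things in the scene. Friction and masses are not known exactly. Their poses are not given: they have to be found in the camera images.
- bare_axle (a point): Axle of the fixed wheel lacking its clip (left or right, varies). Point on the upright axle's axis, 4 mm above the hub face. Own x = push direction (level), z up. Wheel lies flat, 180 mm across; grey hub face 156 mm across, 50 mm above the bench. Groove core 26 mm diameter, 11.5 mm high from the hub face; above it a 36 mm diameter steel head, 20 mm high.
- bare_tube (a point): Middle of the red 16 mm tube across the bare wheel, parallel to own y, at own x -55 mm from the axle, axis 105 mm above the bench, on legs at own y +-84 mm. It stops an upright fork from following the clip home; leaned back 30 to 45 degrees (handle towards own -x, the robot) the fork passes behind and under it.
- fitted_axle (a point): The same point and axes on the other fixed wheel, alike and already wearing its clip (fixed). Leave this wheel alone.
- clip_bore (a point): Loose brass split clip: centre of its bore, half-way up its 8 mm thickness. Starts flat on the hub face, 36 to 42 mm short of the axle, mouth (own +x) towards it within 6 degrees, up to 4 mm off sideways. 77 mm long, 54 wide. Round jaw tips reach own x +17 mm, 21 mm apart; they spread on the core (about 4 to 10 N push) and snap shut. Home: bore on the axle axis.
- clip_lip (a point): On the same clip: middle of the rear face of its upright back lip, the face to push; at own x -45 mm from clip_bore, 9 mm above the clip's underside, axes as clip_bore. Lip 54 mm wide (own y +-27), 18 mm high. From its middle a tail 14 mm wide, 12 mm high, sticks out 15 mm backwards (own -x).
- fork_grip (a point): Fork tool (about 220 g): middle of the handle part to grip, on the long axis; z points to the handle end. Blue handle 26 mm (own x) by 28 mm (own y), from 38 mm below to 28 mm above this point. Below it a dark collar 26 x 66 x 8 mm, its underside 46 mm below the point, then the prongs. Same front and back. Starts upright in the stand.
- fork_tip (a point): On the fork: between its two prong ends, 112 mm below fork_grip on the long axis, axes as fork_grip. Prongs are round steel, 10 mm thick with ball ends (ball centres 5 mm above this point), axes at own y +-17 mm: the 24 mm gap straddles the clip's tail.
- stand_mouth (a point): Fixed grey fork stand on a 90 mm square foot: centre of its top opening, 75 mm above the bench, z up. Opening 22 mm (own x) by 56 mm (own y), 70 mm deep; rim outside 34 x 68 mm. The fork hangs prongs down with its collar on the rim, fork_grip then 46 mm above this point, fork y along stand y (either way round).
- tin: bystander: tin with green label, 70 mm across, 70 mm high, origin at underside
- collar: bystander: flat steel ring, 64 mm across, 12 mm high, origin at underside
- driver: bystander: yellow-handled screwdriver 180 mm, lying
- spanner: bystander: spanner 170 mm, lying
- oil: bystander: white oil bottle with red cap, 60 mm across, 150 mm high, origin at underside
- jar: bystander: jar with blue lid, 70 mm across, 80 mm high, origin at underside
- clip: the same brass clip as a whole; origin on the bore axis at its underside, axes as clip_bore
- fork: the same fork tool as a whole; origin on its axis at the prong ends, axes as fork_grip
- fitted: the wheel that already wears its clip, as a whole; origin on its axle axis at bench level, axes as fitted_axle
Mind the look-alikes: they are no part of the job. What is meant by the clip is not purple, and is the smaller of those in its own colour.

How it is judged:
By the outcome, as a careful person would: the job done as asked, in the order asked, and still so for the second after the job is handed in, with the robot touching nothing.
It also fails if it takes over 58 s, if anything falls off the work surface, if the arm or the gripper's body presses on something with over 40 N, if the wrist force passes 120 N, or if a joint passes its speed limit or range.

ROBOT

A 7-joint arm with a two-finger parallel gripper is mounted at the origin on the work surface. World frame = base frame: x ahead of the robot, y to its left, z up, the work surface at z = 0. Lengths are in m, angles in rad, forces in N, time in s.
With the tool pointing down it reaches from about 0.4 to 0.85 m from the base axis. Payload 4.5 kg.
Tool frame: the origin (TCP) lies on the centre line of the jaws, within the pads' length; the fingertips stand ahead of it and the grasp point (between the pads) lies 6 mm ahead of it (r.tcp_to_tips is the x of the fingertips in the tool frame, in m); x points along the fingers, y is the direction in which the jaws open and shut, and the axes are right-handed (so a half turn about x gives the same grasp; the last joint's range is limited). The gripper opens to 88 mm and grips with 3 to 60 N. Pads are 18 mm wide; open, the fingers measure 123 mm over their backs; the gripper's body (75 mm by 187 mm) begins 45 mm behind the grasp point.
Start: joints at [-1.105, 0.689, -0.195, 1.565, 0.157, 0.902, -0.215], TCP at [0.262, 0.568, 0.264] pointing down, gripper open.
Joint ranges: [-3.01, 3.01], [-0.46, 2.08], [-1.47, 1.51], [0.13, 2.56], [-1, 4.14], [0.04, 2.09], [-2.66, 2.66]. Speed limits (rad/s): [2.57, 2.57, 3.14, 3.14, 3.14, 3.14, 3.14].

INTERFACE

Orientations are given as a unit quaternion [x, y, z, w].
In Python, from plant import r gives the robot as it stands.
- The arm moves only by the tool play_rows, never from a script. Its argument "targets" is a list of rows, each a list of 3 entries, a list of its own where there are three numbers: the turn, a rotation vector about the world's x, y, z in rad, then the shift along the world's x, y, z in units of 40 mm (1.0 is 40 mm), then the closure in counts, from 0 (fully open) to 255 (shut). A call has 1 to 5 rows; each row shifts and turns the commanded pose from where the row before left it; what a row does not reach is not made up. A row lasts 1/10 s, in which the tool goes at most 50 mm and 8.59 degrees, less where a joint would pass 70% of its speed; a pose out of reach is approached as far as the arm can. A call is refused whole if a number of a shift passes 1 or a number of a turn 0.15, either way. A call with a gripper value outside its range is refused whole. The fingers move at their own pace and stop on an object; "newtons" is the grip in N (left out, the last holds). Time passes only in rows, so rows that do not move let the fingers close. It gives the time, the measured TCP pose, the force and the opening at its end, in the units of the state.
- r.get_state(): the state, without advancing time (a new reading comes with each control period).
- r.snapshot(name): name is "scene" or "top"; returns a dict with "color" (384x512x3 uint8, red, green, blue), "fx", "fy", "cx", "cy" (pixels), "cam_to_world" (4x4, takes a point from camera to world coordinates). Camera axes: x right, y up, looking along -z (the intrinsics and any distortion apply to the point x, -y, -z); pixel columns grow to the right and rows downward; lengths in m; the calibration is good to about 2 mm. A picture is of the moment at which its call begins. There is no depth.
- r.finish_job(): hands the job in, once; it reports no verdict.
The state is a dict: "clock": time; "q": joint angles; "qd": joint speeds; "joint_torque": joint torques, N m; "tool_pos": TCP position; "eef_rot": TCP orientation; "contact_force": force on the tool from outside, world axes, zero at the start; "moment": the same for the moment, N m; "opening": opening from 0.0 (shut) to 1.0 (fully open).
Only numpy, scipy, OpenCV 4.12 (cv2) and the standard library are available. Lean on these libraries where they do the work, as an engineer would, in place of code of your own. Each camera call takes 0.05 s, during which the arm holds its last target.

## Working session

There is one attempt and no reset: what is moved stays moved. The work goes in short steps, Python scripts to look and compute and a tool call to move; the robot and the scene stay as the last step left them, time stands still between calls to the robot, and variables do not carry over. Pictures are saved under pics/ and viewed, and the job is handed in when it is done.

Besides the shell and the picture viewer there is one more tool, called by a JSON object that holds its "api" and its "payload", one argument or row to a line. play_rows: Moves the arm, as the interface text tells. Its arguments: {"type":"object","properties":{"targets":{"type":"array","items":{"type":"array"}},"newtons":{"type":"number"}},"required":["targets"]}

```bash
mkdir -p pics; ls; python3 - <<'E'
from plant import r
import cv2,json,numpy as np
for n in("scene","top"):
    s=r.snapshot(n); cv2.imwrite(f"pics/{n}0.png",s["color"][:,:,::-1]); print(n,s["fx"],s["fy"],s["cx"],s["cy"],[k for k in s]); print(np.round(s["cam_to_world"],3))
s=r.get_state();print(s); print(r.tcp_to_tips)
E
```

```text
pics
scene 476.88644660805596 476.88644660805596 252.7004731551104 196.3906578994779 ['color', 'fx', 'fy', 'cx', 'cy', 'cam_to_world']
[[ 0.527 -0.604  0.598  1.493]
 [ 0.85   0.385 -0.359 -0.637]
 [-0.013  0.697  0.717  1.211]
 [ 0.     0.     0.     1.   ]]
top 489.22877808628806 489.22877808628806 258.77890838040565 182.6022802145822 ['color', 'fx', 'fy', 'cx', 'cy', 'cam_to_world']
[[-0.022  0.992 -0.125  0.385]
 [-1.    -0.021  0.009 -0.063]
 [ 0.006  0.126  0.992  1.315]
 [ 0.     0.     0.     1.   ]]
{'clock': 0.1, 'q': array([-1.10520024,  0.68987791, -0.19455066,  1.56623327,  0.15732816,
        0.90250013, -0.21507387]), 'qd': array([ 1.18667259e-04, -1.71930805e-03,  8.77553837e-05, -3.71672501e-03,
        7.74172370e-04,  5.88822445e-04,  7.62928933e-04]), 'joint_torque': array([-1.66876413e-03, -5.28497887e+01, -1.27088919e+00, -1.53837007e+01,
       -5.25091169e-02,  2.12669664e-03,  6.12353210e-05]), 'tool_pos': array([0.26137369, 0.56714746, 0.26300664]), 'eef_rot': array([ 0.15086227,  0.69078145, -0.15199857,  0.69062146]), 'contact_force': array([-0.50750408, -0.68891795,  0.19685947]), 'moment': array([-0.01589123, -0.03519548,  0.02353314]), 'opening': 1.0007489744903977}
0.025
```

```bash
python3 - <<'E'
import cv2
for n in("scene","top"):
    a=cv2.imread(f"pics/{n}0.png"); cv2.imwrite(f"pics/{n}0b.png",cv2.resize(a,(800,600),interpolation=cv2.INTER_CUBIC))
E
```

```text
(no output)
```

View pics/scene0b.png

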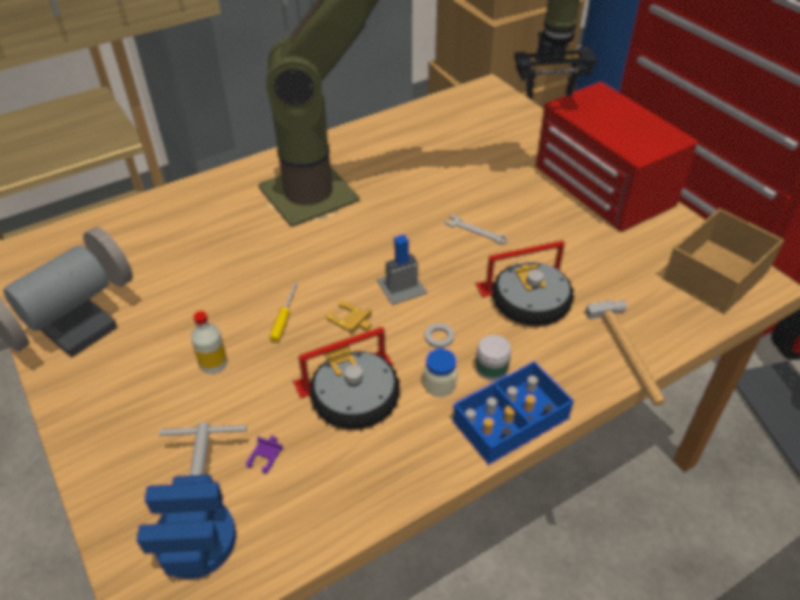

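View pics/top0b.png

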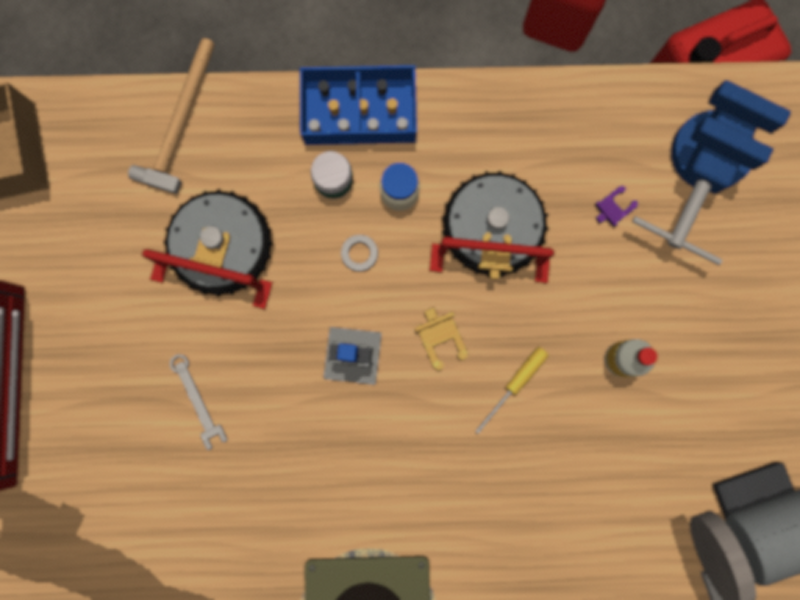

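```bash
python3 - <<'E'
import cv2,numpy as np
a=cv2.imread("pics/top0.png"); b=cv2.imread("pics/scene0.png")
def c(a,x,y,w,h): return cv2.resize(a[y:y+h,x:x+w],(400,300),interpolation=cv2.INTER_CUBIC)
# top wheel right: center (318,142); left (138,157)
o=np.vstack([np.hstack([c(a,272,105,92,69),c(a,85,117,100,75)]),np.hstack([c(b,185,205,80,60),c(b,300,150,80,60)])])
cv2.imwrite("pics/crop1.png",o)
E
```

```text
(no output)
```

View pics/crop1.png

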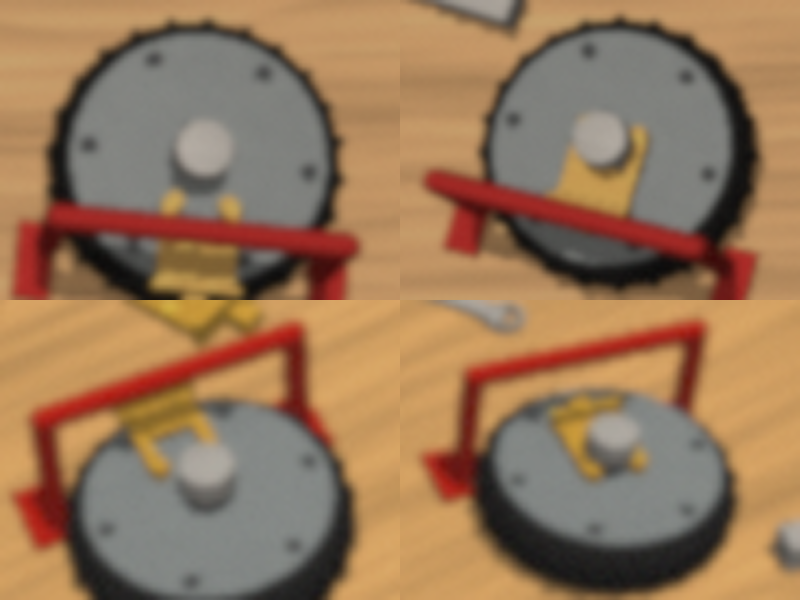

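```bash
cat > h.py <<'E'
import numpy as np,cv2
from plant import r
def cam(s): return s["fx"],s["fy"],s["cx"],s["cy"],np.array(s["cam_to_world"])
def ray(s,u,v):
    fx,fy,cx,cy,T=cam(s); d=np.array([(u-cx)/fx,-(v-cy)/fy,-1.]); d=T[:3,:3]@d; return T[:3,3],d/np.linalg.norm(d)
def onz(s,u,v,z):
    o,d=ray(s,u,v); return o+d*(z-o[2])/d[2]
def tri(s1,p1,s2,p2):
    o1,d1=ray(s1,*p1);o2,d2=ray(s2,*p2)
    A=np.stack([d1,-d2],1); t=np.linalg.lstsq(A,o2-o1,rcond=None)[0]
    a=o1+d1*t[0];b=o2+d2*t[1]; return (a+b)/2,np.linalg.norm(a-b)
def proj(s,P):
    fx,fy,cx,cy,T=cam(s); p=T[:3,:3].T@(np.asarray(P)-T[:3,3]); return cx+fx*p[0]/-p[2],cy-fy*p[1]/-p[2]
def hsv(s): return cv2.cvtColor(s["color"],cv2.COLOR_RGB2HSV)
def blobs(m,amin=15):
    n,l,st,c=cv2.connectedComponentsWithStats(m.astype(np.uint8)); return [(i,st[i],c[i],l==i) for i in range(1,n) if st[i][4]>=amin]
E
python3 - <<'E'
from h import *
S={n:r.snapshot(n) for n in("top","scene")}
import pickle; pickle.dump(S,open("S0.pkl","wb"))
for n,s in S.items():
    h=hsv(s);H,Sa,V=h[...,0],h[...,1],h[...,2]
    print(n)
    for nm,m in (("brass",(H>17)&(H<28)&(Sa>130)&(V>120)),("blue",(H>105)&(H<125)&(Sa>150)&(V>80)),("red",((H<5)|(H>174))&(Sa>150)&(V>70)),("light",(Sa<40)&(V>140))):
        for i,st,c,_ in blobs(m): print(nm,st,np.round(c,1))
E
```

```text
top
brass [212  65   4   6  17] [213.4  67.6]
brass [249  65   4   5  19] [250.4  66.9]
brass [125 150  21  20 181] [135.5 161.8]
brass [307 161  20  18 223] [316.7 168.2]
brass [266 197  33  40 623] [281.3 214.5]
brass [323 222  28  31 349] [337.3 236.5]
blue [ 193   43   72   44 1764] [229.9  66.6]
blue [461  54  43  25 363] [481.8  65.7]
blue [449  73  43  30 559] [469.4  86.3]
blue [433  75  14  24 168] [438.9  87.4]
blue [444  97  35  22 395] [458.8 107.3]
blue [246 106  20  21 340] [255.4 115.8]
blue [216 221  12  10 107] [221.9 225.5]
red [342   0  45  22 595] [363.3   7.4]
red [ 423    0   83   40 1982] [470.1  22.5]
red [276 151  78  30 561] [315.  161.7]
red [ 92 160  70  22 461] [122.  171.1]
red [163 180  10  17 115] [167.6 187.8]
red [  1 190   7 114 260] [  3.6 248.4]
red [409 223  11  10  93] [413.8 227.6]
light [198  77   6   5  26] [200.3  79. ]
light [217  76   6   6  26] [219.2  78.7]
light [236  76   6   6  28] [238.2  78.5]
light [254  76   7   5  26] [256.7  78.1]
light [200  97  24  24 437] [211.2 108.7]
light [ 83 107  31  14 214] [ 98.7 113.4]
light [431 117 
[... 1548 characters left out ...]
8  17  14 174] [131.1 214.9]
light [273 208  17  13  87] [280.8 214.2]
light [306 215  20  17 256] [316.2 223.1]
light [481 228   5   6  18] [482.8 230.7]
light [219 232  14  10  90] [225.8 237. ]
light [447 232   9  10  48] [451.6 236.6]
light [339 241   4   4  15] [340.4 242.6]
light [326 248   4   4  15] [327.6 249.6]
light [313 255   4   4  15] [314.4 256.6]
light [298 262   6   5  17] [300.7 264.1]
light [103 271  54  33 287] [128.  282.4]
light [  0 320   8   7  30] [  2.9 323.4]
light [  0 350   7  11  36] [  2.6 355.8]
light [298 352  27  21 325] [310.7 362.6]
light [329 363  10   8  39] [333.3 365.8]
light [281 368  10  15  55] [284.6 373.9]
light [326 372  20  12  87] [337.  379.5]
```

```bash
cat > meas.py <<'E'
from h import *
import pickle; S=pickle.load(open("S0.pkl","rb"))
t,sc=S["top"],S["scene"]
A=onz(t,318.9,138.0,.0815); print("axle top",A, "scene proj",proj(sc,A))
print("scene axle",onz(sc,225.8,236.0,.0815), tri(t,(318.9,138),sc,(225.8,237)))
h=hsv(t);H,Sa,V=h[...,0],h[...,1],h[...,2]
m=((H<5)|(H>174))&(Sa>140)&(V>60)
pts=[]
for u in range(286,343):
    v=np.where(m[145:172,u])[0]+145
    # first contiguous run
    run=[v[0]]
    for k in v[1:]:
        if k==run[-1]+1: run.append(k)
        else: break
    pts.append((u,np.mean(run),len(run)))
pts=np.array(pts); print(pts[::6])
W=np.array([onz(t,u,v,.105) for u,v,_ in pts if _<8]); 
c=W.mean(0); d=np.linalg.svd(W-c)[2][0]; d*=np.sign(d[1]); print("tube dir",d,"x-axis yaw",np.degrees(np.arctan2(-d[0],d[1])))
ex=np.array([d[1],-d[0],0]); print("tube-> axle along x", (A-c)@ex)
# brass pixels of clip
mb=(H>15)&(H<30)&(Sa>110)&(V>90)
sub=np.zeros_like(mb); sub[140:185,295:340]=mb[140:185,295:340]
print("\n".join("".join("#" if x else ("R" if y else ".") for x,y in zip(a,b)) for a,b in zip(sub[140:185,295:342],m[140:185,295:342])))
# hub ellipse
g=(Sa<60)&(V>70)&(V<140); 
E
python3 meas.py
python3 - <<'E'
import cv2
a=cv2.imread("pics/top0.png"); cv2.imwrite("pics/c2.png",cv2.resize(a[138:186,288:352],(800,600),interpolation=cv2.INTER_CUBIC))
a=cv2.imread("pics/scene0.png"); cv2.imwrite("pics/c3.png",cv2.resize(a[206:254,190:254],(800,600),interpolation=cv2.INTER_CUBIC))
E
```

```text
axle top [ 0.65368889 -0.23120974  0.0815    ] scene proj (np.float64(225.65853040509325), np.float64(237.02372715583084))
scene axle [ 0.65040391 -0.22885173  0.0815    ] (array([ 0.65377591, -0.23100885,  0.08155315]), np.float64(0.0004344677841127113))
[[286.  154.5   8. ]
 [292.  155.5   6. ]
 [298.  155.5   4. ]
 [304.  156.    5. ]
 [310.  156.5   4. ]
 [316.  157.5   4. ]
 [322.  157.5   4. ]
 [328.  159.    5. ]
 [334.  159.    5. ]
 [340.  160.5   6. ]]
tube dir [ 1.27123817e-01  9.91886856e-01 -7.99666197e-17] x-axis yaw -7.303420134593555
tube-> axle along x 0.05599238230828594
...............................................
...............................................
...............................................
...............................................
...............................................
...............................................
...............................................
...............................................
...............................................
.................#.............................
................###.....
[... 955 characters left out ...]
#############..........#....
.#..........#####################.......#...#..
##.##.............###############.....#.#..##..
..#...#...........#######....###......#........
.##..#............#######.............#..#.#...
#####..#..........#######.......##.##.#.##.##..
###.#.#.....#.....#######......#.##..###.####..
...###..#........#########.#.......#.##........
...............############....#..#............
.....#......##....#########.#..........#.......
#..#..#....##.....#....#.##.......#....#.......
...#............#.##.#...##.#.#.###...#####.#..
....###..###.......#..#..#.#.....#..#.....###..
#..#.#............##.##...###............##....
.....#..#....#........#......#.###........#....
```

View pics/c2.png

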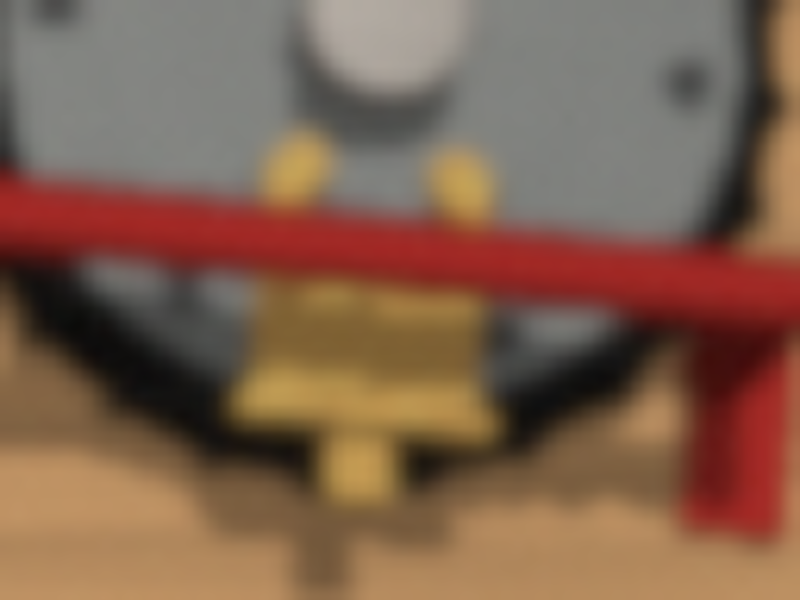

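View pics/c3.png

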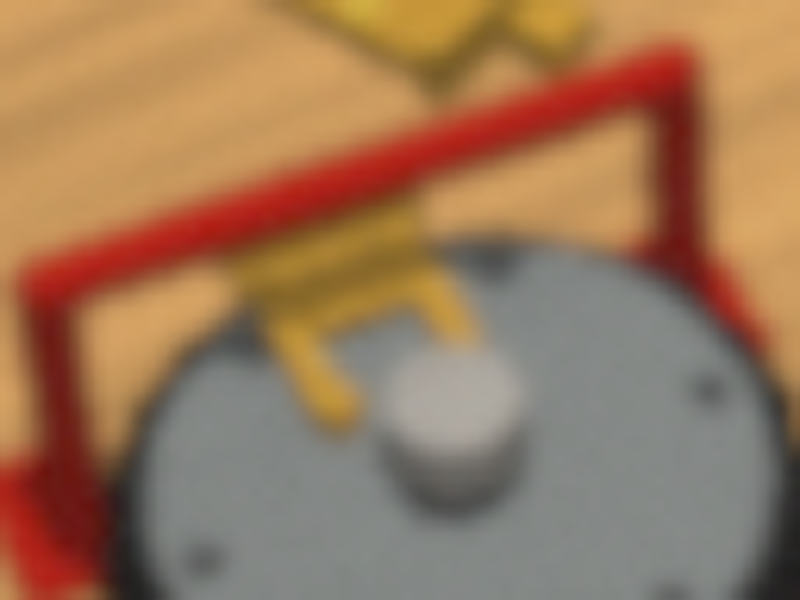

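```bash
cat > m2.py <<'E'
from h import *
import pickle; S=pickle.load(open("S0.pkl","rb"))
t,sc=S["top"],S["scene"]
A=np.array([.6537,-.2311,0])
for nm,s,u0,v0,u1,v1 in (("top",t,288,155.2,352,160.56),("scene",sc,190+40/12.5,206+280/12.5,190+680/12.5,206+62/12.5)):
    a,b=onz(s,u0,v0,.105),onz(s,u1,v1,.105); d=a-b;d/=np.linalg.norm(d); d*=np.sign(d[1])
    ex=np.array([d[1],-d[0],0]); print(nm,"yaw",np.degrees(np.arctan2(ex[1],ex[0])),"dist",(A-a)@ex, a,b)
ca=lambda x,y:(288+x/12.5,138+y/12.5)
cb=lambda x,y:(190+x/12.5,206+y/12.5)
L=onz(t,*ca(228,418),.068);R=onz(t,*ca(497,446),.068);T=onz(t,*ca(358,505),.062)
print("lip L,R",L,R,"width",np.linalg.norm(L-R),"mid",(L+R)/2,"tail",T)
d=(L-R)/np.linalg.norm(L-R); ex=np.array([d[1],-d[0],0]);print("clip yaw from lip",np.degrees(np.arctan2(ex[1],ex[0])), "tail-lip",((L+R)/2-T)@ex)
j1=onz(t,*ca(308,130),.058);j2=onz(t,*ca(458,150),.058);print("jaws",j1,j2,np.linalg.norm(j1-j2))
d=(j1-j2)/np.linalg.norm(j1-j2);print("yaw jaws",np.degrees(np.arctan2(-d[0],d[1])))
M=(j1+j2)/2; v=M-(L+R)/2; print("axis yaw",np.degrees(np.arctan2(v[1],v[0])),np.linalg.norm(v[:2]))
# stand / fork
print("grip top", tri(t,(221.9,225.5),sc,(256.5,152.5)), onz(t,221.9,225.5,.149))
E
python3 m2.py
python3 - <<'E'
import cv2
a=cv2.imread("pics/top0.png"); cv2.imwrite("pics/c4.png",cv2.resize(a[202:250,196:260],(800,600),interpolation=cv2.INTER_CUBIC))
a=cv2.imread("pics/scene0.png"); cv2.imwrite("pics/c5.png",cv2.resize(a[147:195,226:290],(800,600),interpolation=cv2.INTER_CUBIC))
E
```

```text
top yaw -6.056520776893782 dist 0.05598540074037114 [ 0.60614456 -0.14868656  0.105     ] [ 0.58913523 -0.30899811  0.105     ]
scene yaw -7.477539589900775 dist 0.054684820788233175 [ 0.58865462 -0.30646193  0.105     ] [ 0.61079703 -0.13776257  0.105     ]
lip L,R [ 0.56941486 -0.19709547  0.068     ] [ 0.56241097 -0.25239429  0.068     ] width 0.055740589036867454 mid [ 0.56591291 -0.22474488  0.068     ] tail [ 0.551542   -0.22403171  0.062     ]
clip yaw from lip -7.218388120736464 tail-lip 0.014346631763739879
jaws [ 0.63141751 -0.21699495  0.058     ] [ 0.62651338 -0.24823214  0.058     ] 0.03161981936521769
yaw jaws -8.92240312071123
axis yaw -7.113472003016193 0.06354162230898548
grip top (array([0.43266968, 0.01781337, 0.14558938]), np.float64(0.0025198350419825617)) [0.43194254 0.01646378 0.149     ]
```

View pics/c4.png

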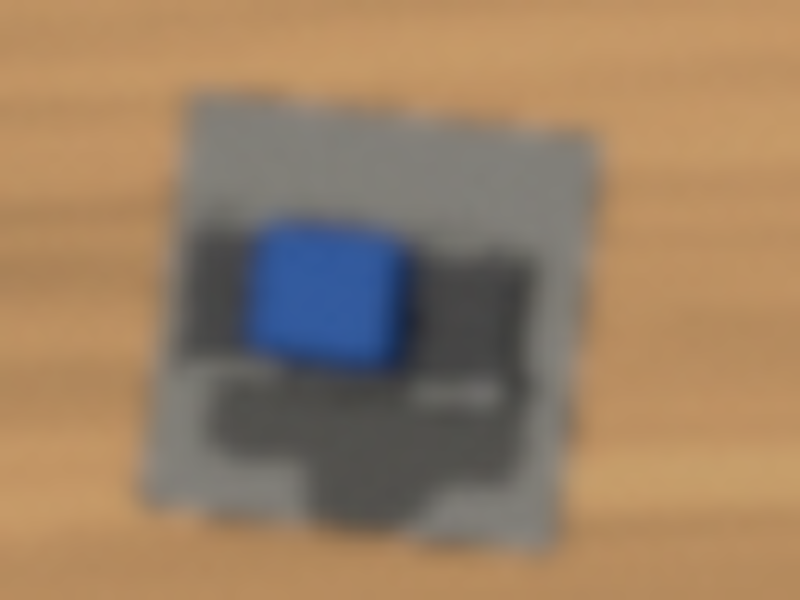

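View pics/c5.png

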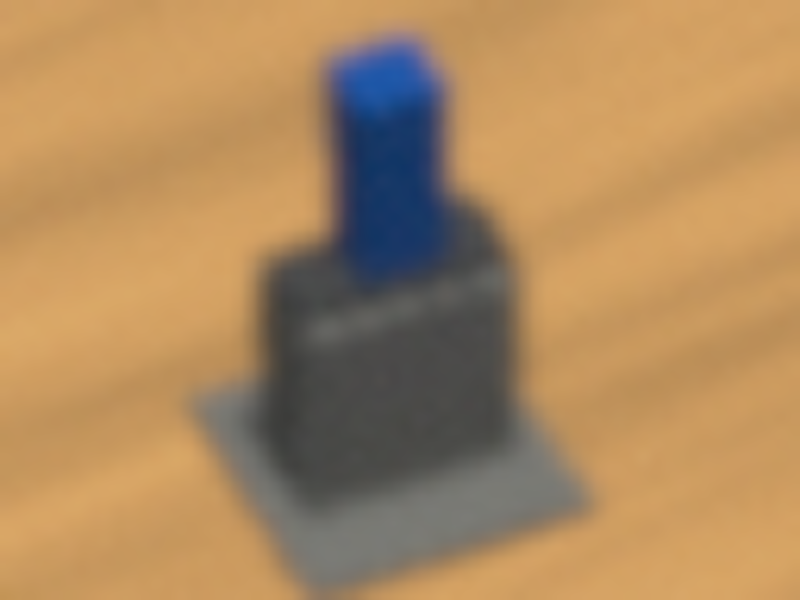

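```bash
cat > m3.py <<'E'
from h import *
import pickle; S=pickle.load(open("S0.pkl","rb"))
t,sc=S["top"],S["scene"]
ca=lambda x,y:(196+x/12.5,202+y/12.5)
cb=lambda x,y:(226+x/12.5,147+y/12.5)
print("top-face",onz(t,*ca(326,294),.149),"scene",onz(sc,*cb(390,74),.149))
C=np.array([onz(t,*ca(*p),.006) for p in ((188,95),(598,135),(560,548),(145,505))]); print(C,C.mean(0))
e=C[0]-C[1]; f=C[3]-C[2]; g=C[0]-C[3];k=C[1]-C[2]
for v in(e,f): print(np.linalg.norm(v),"yaw",np.degrees(np.arctan2(-v[0],v[1])))
for v in(g,k): print(np.linalg.norm(v),"yaw",np.degrees(np.arctan2(v[1],v[0])))
C=np.array([onz(sc,*cb(*p),.006) for p in ((188,398),(325,590),(597,508))]);print("scene foot",C,(C[0]+C[2])/2)
# collar top (z .083) ends: corners
L=[onz(t,*ca(*p),.083) for p in((190,232),(183,358),(535,255),(525,380))]
print(np.round(L,4),np.mean(L,0))
from scipy.spatial.transform import Rotation as Ro
s=r.get_state();print(s["tool_pos"],Ro.from_quat(s["eef_rot"]).as_matrix().round(3))
E
python3 m3.py
```

```text
top-face [0.43188589 0.0160371  0.149     ] scene [0.43969942 0.01772781 0.149     ]
[[ 0.48071192  0.05473506  0.006     ]
 [ 0.47024968 -0.03288546  0.006     ]
 [ 0.38275289 -0.02323085  0.006     ]
 [ 0.39374667  0.06470897  0.006     ]] [0.43186529 0.01583193 0.006     ]
0.08824292032731629 yaw -6.8091067153039475
0.08862435183589638 yaw -7.125849622750044
0.08753532808522548 yaw -6.542581959875205
0.08802783273381126 yaw -6.2966815879884
scene foot [[ 0.38881201 -0.0212142   0.006     ]
 [ 0.47737698 -0.02883401  0.006     ]
 [ 0.49131753  0.0543236   0.006     ]] [0.44006477 0.0165547  0.006     ]
[[ 0.4475  0.0477  0.083 ]
 [ 0.4223  0.0493  0.083 ]
 [ 0.4414 -0.0216  0.083 ]
 [ 0.4165 -0.0191  0.083 ]] [0.43193927 0.0140742  0.083     ]
[0.26145539 0.56732442 0.26322522] [[-0.     0.418  0.908]
 [-0.001  0.908 -0.418]
 [-1.    -0.001  0.   ]]
```

```bash
sed -i 's#ca=lambda x,y:(\([0-9]*\)+x/12.5,\([0-9]*\)+y/12.5)#ca=lambda x,y:(\1-.46+x/12.5,\2-.46+y/12.5)#; s#cb=lambda x,y:(\([0-9]*\)+x/12.5,\([0-9]*\)+y/12.5)#cb=lambda x,y:(\1-.46+x/12.5,\2-.46+y/12.5)#' m2.py m3.py
sed -i 's#288,155.2,352,160.56#287.54,154.74,351.54,160.1#; s#190+40/12.5,206+280/12.5,190+680/12.5,206+62/12.5#*cb(40,280),*cb(680,62)#' m2.py; sed -i '4i cb=lambda x,y:(189.54+x/12.5,205.54+y/12.5)' m2.py
cat >> m2.py <<'E'
print("lip via scene top edge front?", onz(sc,*cb(225,262),.068))
ctr=lambda s,u0,u1,v0,v1:None
for n,s,(u,v) in(("t",t,(319,138)),("s",sc,(226,237))):
    h=hsv(s);m=(h[...,1]<45)&(h[...,2]>125); mm=np.zeros_like(m); mm[v-12:v+12,u-12:u+12]=m[v-12:v+12,u-12:u+12]
    for i,st,c,_ in blobs(mm): print(n,st,c,onz(s,*c,.0815))
E
python3 m2.py;python3 m3.py
```

```text
top yaw -6.056744536798934 dist 0.054913778739127644 [ 0.60734148 -0.1475652   0.105     ] [ 0.59032951 -0.30789568  0.105     ]
scene yaw -7.451889966635517 dist 0.05705591138500383 [ 0.58625463 -0.30681551  0.105     ] [ 0.60833925 -0.13797078  0.105     ]
lip L,R [ 0.57063852 -0.19594963  0.068     ] [ 0.56363345 -0.25125508  0.068     ] width 0.05574731883857768 mid [ 0.56713599 -0.22360236  0.068     ] tail [ 0.55276736 -0.22288527  0.062     ]
clip yaw from lip -7.218729400112746 tail-lip 0.014344845555650803
jaws [ 0.63266542 -0.21583503  0.058     ] [ 0.6277604 -0.2470761  0.058    ] 0.031623787730687934
yaw jaws -8.922910010529721
axis yaw -7.096924419134061 0.06356391279817711
grip top (array([0.43266968, 0.01781337, 0.14558938]), np.float64(0.0025198350419825617)) [0.43194254 0.01646378 0.149     ]
lip via scene top edge front? [ 0.57568209 -0.25357224  0.068     ]
t [307 126  24  24 479] [319.04384134 135.85177453] [ 0.65931886 -0.23179136  0.0815    ]
s [214 226  24  23 329] [227.64133739 238.36170213] [ 0.66150747 -0.22869601  0.0815    ]
top-face [0.43299902 0.01711546 0.149     ] scene [0.43681703 0.01768623 0.149     ]
[[ 0.48197131  0.05595369  0.006     ]
 [ 0.47150738 -0.03167717  0.006     ]
 [ 0.38399023 -0.02203169  0.006     ]
 [ 0.39498581  0.06591849  0.006     ]] [0.43311369 0.01704083 0.006     ]
0.08825339040492733 yaw -6.809403148208904
0.08863484973134161 yaw -7.1261744372914535
0.08755441269983837 yaw -6.535146589195149
0.08804707004839912 yaw -6.289325602345133
scene foot [[ 0.38580941 -0.02138508  0.006     ]
 [ 0.4745555  -0.02900676  0.006     ]
 [ 0.48847361  0.05422965  0.006     ]] [0.43714151 0.01642229 0.006     ]
[[ 0.4487  0.0488  0.083 ]
 [ 0.4235  0.0505  0.083 ]
 [ 0.4426 -0.0204  0.083 ]
 [ 0.4176 -0.018   0.083 ]] [0.43311485 0.01521263 0.083     ]
[0.26145539 0.56732442 0.26322522] [[-0.     0.418  0.908]
 [-0.001  0.908 -0.418]
 [-1.    -0.001  0.   ]]
```

{"api": "play_rows", "payload": {
  "targets": [
    [[0, 0, -0.09], [0.3, -0.98, 0], 0],
    [[0, 0, -0.09], [0.3, -0.98, 0], 0],
    [[0, 0, -0.09], [0.3, -0.98, 0], 0],
    [[0, 0, -0.09], [0.3, -0.98, 0], 0],
    [[0, 0, -0.09], [0.3, -0.98, 0], 0]
  ],
  "newtons": 50
}}

```text
clock: 0.7
tool_pos: [0.3218, 0.37, 0.2638]
eef_rot: [0.303, 0.639, -0.303, 0.639]
contact_force: [0.7, -1.5, -1.0]
opening: 0.995
```

{"api": "play_rows", "payload": {
  "targets": [
    [[0, 0, -0.09], [0.3, -0.98, 0], 0],
    [[0, 0, -0.09], [0.3, -0.98, 0], 0],
    [[0, 0, -0.09], [0.3, -0.98, 0], 0],
    [[0, 0, -0.09], [0.3, -0.98, 0], 0],
    [[0, 0, -0.09], [0.3, -0.98, 0], 0]
  ]
}}

```text
clock: 1.2
tool_pos: [0.3819, 0.1742, 0.2639]
eef_rot: [0.438, 0.555, -0.438, 0.555]
contact_force: [1.2, -0.0, 1.0]
opening: 1.001
```

{"api": "play_rows", "payload": {
  "targets": [
    [[0, 0, -0.09], [0.3, -0.98, 0], 0],
    [[0, 0, -0.09], [0.3, -0.98, 0], 0],
    [[0, 0, -0.09], [0.3, -0.98, 0], 0],
    [[0, 0, -0.09], [0.3, -0.98, 0], 0],
    [[0, 0, 0], [0, 0, 0], 0]
  ]
}}

```text
clock: 1.7
tool_pos: [0.4309, 0.0133, 0.264]
eef_rot: [-0.532, -0.465, 0.532, -0.467]
contact_force: [-0.3, 0.2, -0.6]
opening: 0.999
```

```bash
cat >> h.py <<'E'
from scipy.spatial.transform import Rotation as Ro
def st():
    s=r.get_state();M=Ro.from_quat(s["eef_rot"]).as_matrix()
    print("t",round(s["clock"],2),"pos",s["tool_pos"].round(4),"x",M[:,0].round(3),"y",M[:,1].round(3),"yaw_y",np.degrees(np.arctan2(M[1,1],M[0,1])).round(2),"F",s["contact_force"].round(1),"op",round(s["opening"],3),"q",s["q"].round(2)); return s,M
E
python3 -c "
from h import *
st()"
```

```text
t 1.7 pos [0.4309 0.0133 0.264 ] x [ 0.002 -0.003 -1.   ] y [ 0.991 -0.132  0.002] yaw_y -7.59 F [-0.3  0.2 -0.6] op 0.999 q [-0.21  0.45  0.1   2.13 -0.08  0.56 -0.18]
```

{"api": "play_rows", "payload": {
  "targets": [
    [[0, 0, 0.015], [0.08, 0.09, -0.4], 0],
    [[0, 0, 0], [0, 0, -0.8], 0],
    [[0, 0, 0], [0, 0, -0.8], 0],
    [[0, 0, 0], [0, 0, -0.8], 0],
    [[0, 0, 0], [0, 0, -0.6], 0]
  ]
}}

```text
clock: 2.2
tool_pos: [0.4323, 0.0235, 0.1262]
eef_rot: [-0.525, -0.474, 0.525, -0.473]
contact_force: [0.1, 0.1, -0.5]
opening: 0.997
```

```bash
python3 - <<'E'
from h import *
st()
out=[]
for n,(u,v) in(("top",(222,226)),("scene",(257,165))):
    s=r.snapshot(n); out.append(cv2.resize(s["color"][v-36:v+36,u-24:u+24,::-1],(400,600),interpolation=cv2.INTER_CUBIC))
cv2.imwrite("pics/g1.png",np.hstack(out))
E
```

```text
t 2.2 pos [0.4323 0.0235 0.1262] x [-0.001  0.001 -1.   ] y [ 0.995 -0.104 -0.001] yaw_y -5.97 F [ 0.1  0.1 -0.5] op 0.997 q [-0.18  0.73  0.02  2.25 -0.11  0.16 -0.16]
```

View pics/g1.png

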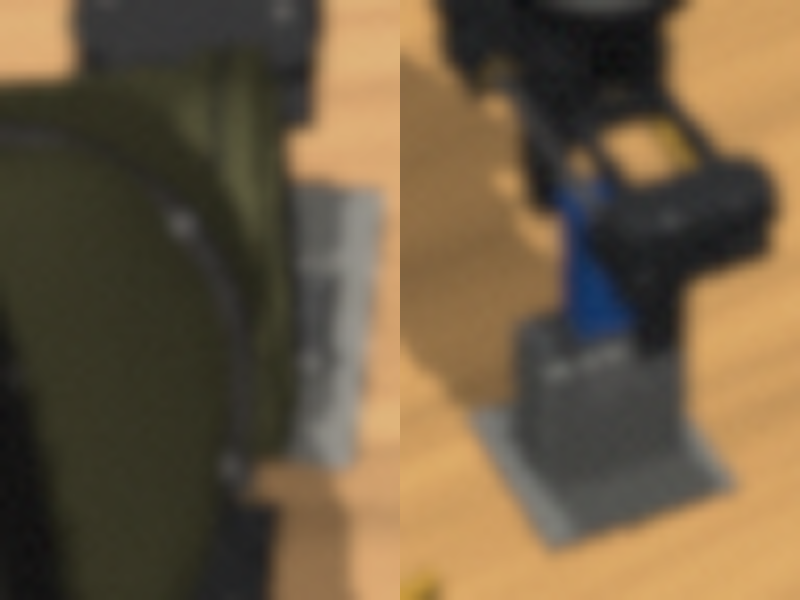

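{"api": "play_rows", "payload": {
  "targets": [
    [[0, 0, -0.012], [0.04, -0.16, 0.02], 0],
    [[0, 0, 0], [0, 0, 0], 0],
    [[0, 0, 0], [0, 0, 0], 0]
  ]
}}

```text
clock: 2.6
tool_pos: [0.4352, 0.0159, 0.1298]
eef_rot: [0.53, 0.469, -0.528, 0.47]
contact_force: [-0.8, 0.4, 0.1]
opening: 1.0
```

```bash
python3 -c "
from h import *
st()"
```

```text
t 2.6 pos [0.4352 0.0159 0.1298] x [ 0.003  0.    -1.   ] y [ 0.993 -0.118  0.003] yaw_y -6.79 F [-0.8  0.4  0.1] op 1.0 q [-0.16  0.72  0.03  2.25 -0.11  0.17 -0.15]
```

{"api": "play_rows", "payload": {
  "targets": [
    [[0, 0, 0], [0, 0.02, -0.07], 0],
    [[0, 0, 0], [0, 0, 0], 180],
    [[0, 0, 0], [0, 0, 0], 255],
    [[0, 0, 0], [0, 0, 0], 255],
    [[0, 0, 0], [0, 0, 0], 255]
  ],
  "newtons": 60
}}

```text
clock: 3.1
tool_pos: [0.4343, 0.0169, 0.1258]
eef_rot: [0.529, 0.47, -0.529, 0.47]
contact_force: [-0.3, 0.2, 0.6]
opening: 0.661
```

{"api": "play_rows", "payload": {
  "targets": [
    [[0, 0, 0], [0, 0, 0], 255],
    [[0, 0, 0], [0, 0, 0], 255]
  ]
}}

```text
clock: 3.3
tool_pos: [0.4343, 0.0169, 0.1257]
eef_rot: [-0.529, -0.47, 0.529, -0.47]
contact_force: [-0.5, 0.3, -0.1]
opening: 0.478
```

```bash
python3 -c "
from h import *
st()"
```

```text
t 3.3 pos [0.4343 0.0169 0.1257] x [ 0. -0. -1.] y [ 0.993 -0.118  0.   ] yaw_y -6.76 F [-0.5  0.3 -0.1] op 0.478 q [-0.16  0.73  0.03  2.25 -0.11  0.16 -0.15]
```

Fingers are slow; wait until they stop near 26/88 = 0.30.

{"api": "play_rows", "payload": {
  "targets": [
    [[0, 0, 0], [0, 0, 0], 255],
    [[0, 0, 0], [0, 0, 0], 255],
    [[0, 0, 0], [0, 0, 0], 255],
    [[0, 0, 0], [0, 0, 0], 255]
  ]
}}

```text
clock: 3.7
tool_pos: [0.4348, 0.0169, 0.1258]
eef_rot: [0.529, 0.469, -0.528, 0.47]
contact_force: [0.8, -0.0, -0.8]
opening: 0.29
```

```bash
python3 -c "
from h import *
st()"
```

```text
t 3.7 pos [0.4348 0.0169 0.1258] x [ 0.001  0.    -1.   ] y [ 0.993 -0.118  0.001] yaw_y -6.77 F [ 0.8 -0.  -0.8] op 0.29 q [-0.16  0.73  0.03  2.25 -0.11  0.16 -0.15]
```

{"api": "play_rows", "payload": {
  "targets": [
    [[0, 0, 0], [0, 0, 0.4], 255],
    [[0, 0, 0], [0, 0, 0.7], 255],
    [[0, 0, 0], [0, 0, 0.8], 255],
    [[0, 0, 0], [0, 0, 0.8], 255],
    [[0, 0, 0], [0, 0, 0.5], 255]
  ]
}}

```text
clock: 4.2
tool_pos: [0.4341, 0.0168, 0.2555]
eef_rot: [0.529, 0.469, -0.528, 0.47]
contact_force: [-0.1, -0.3, -2.5]
opening: 0.29
```

```bash
python3 - <<'E'
from h import *
st()
s=r.snapshot("scene"); cv2.imwrite("pics/l1.png",cv2.resize(s["color"][90:210,170:330,::-1],(800,600),interpolation=cv2.INTER_CUBIC))
E
```

```text
t 4.2 pos [0.4341 0.0168 0.2555] x [ 0.001  0.    -1.   ] y [ 0.993 -0.118  0.001] yaw_y -6.76 F [-0.1 -0.3 -2.5] op 0.29 q [-0.21  0.47  0.09  2.13 -0.08  0.54 -0.17]
```

View pics/l1.png

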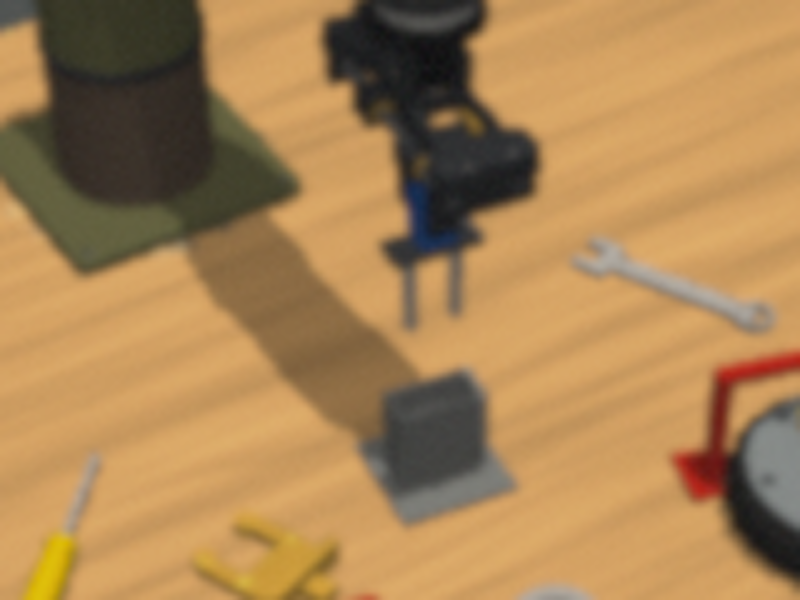

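```bash
python3 - <<'E'
from h import *
s,M=st(); sc=r.snapshot("scene"); tp=r.snapshot("top")
tip=s["tool_pos"]+.1168*M[:,0]
for k in(-.017,.017):
    u,v=proj(sc,tip+k*M[:,2]); print((np.array([u-170+.4,v-90+.4])*5).round(0))
print("stand rim centre scene",onz(sc,170-.4+432/5,90-.4+397/5,.075))
cv2.imwrite("pics/l2.png",cv2.resize(tp["color"][190:262,180:276,::-1],(800,600),interpolation=cv2.INTER_CUBIC))
E
```

```text
t 4.25 pos [0.4353 0.0168 0.2573] x [ 0.005  0.001 -1.   ] y [ 0.993 -0.118  0.005] yaw_y -6.77 F [0.1 0.1 0.7] op 0.288 q [-0.21  0.46  0.1   2.13 -0.08  0.55 -0.17]
[457. 316.]
[412. 331.]
stand rim centre scene [0.4373688  0.01363043 0.075     ]
```

View pics/l2.png

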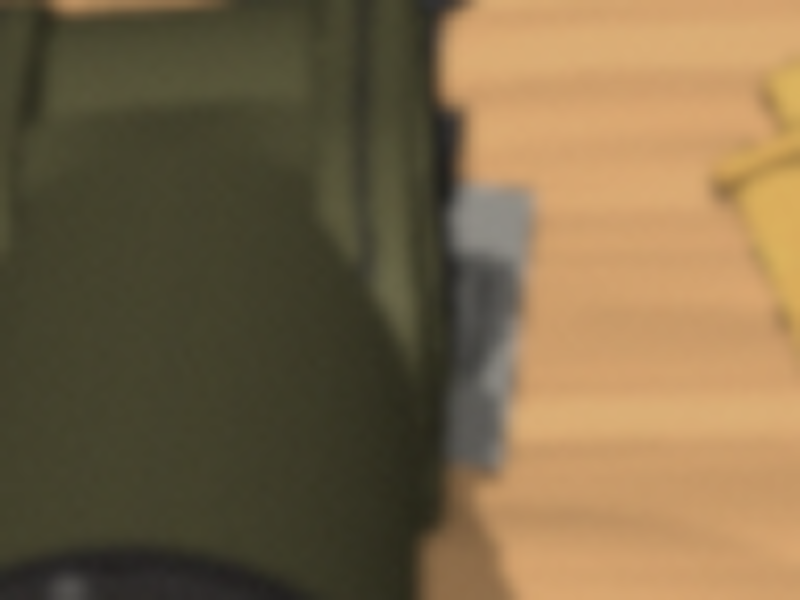

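```bash
cat > fk.py <<'E'
from h import *
import itertools
from scipy.optimize import least_squares
D=[([-1.10520024,0.68987791,-0.19455066,1.56623327,0.15732816,0.90250013,-0.21507387],[.26137,.56715,.26301],[0.15086227,0.69078145,-0.15199857,0.69062146]),
([-0.21,0.45,0.1,2.13,-0.08,0.56,-0.18],[.4309,.0133,.264],[-0.532,-0.465,0.532,-0.467]),
([-0.18,0.73,0.02,2.25,-0.11,0.16,-0.16],[.4323,.0235,.1262],[-0.525,-0.474,0.525,-0.473]),
([-0.16,0.72,0.03,2.25,-0.11,0.17,-0.15],[.4352,.0159,.1298],[0.53,0.469,-0.528,0.47])]
s=r.get_state(); D.append((s["q"],s["tool_pos"],s["eef_rot"]))
def Rz(a): return Ro.from_euler("z",a).as_matrix()
def Ry(a): return Ro.from_euler("y",a).as_matrix()
def fk(q,sg,p):
    a,b,c,d,o1,o7=p[:6]; e=p[6:8] if len(p)>6 else (0,0)
    R=Rz(sg[0]*q[0]+o1); x=np.array([0,0,a]); R=R@Ry(sg[1]*q[1]); x=x+R@[e[0],0,b]; R=R@Rz(sg[2]*q[2])@Ry(sg[3]*q[3]); x=x+R@[e[1],0,c]
    R=R@Rz(sg[4]*q[4])@Ry(sg[5]*q[5]); x=x+R@[0,0,d]; R=R@Rz(sg[6]*q[6]+o7)
    T=np.stack([R[:,2],R[:,0],R[:,1]],1) # tool x=R z
    return x,T
if __name__=="__main__":
    best=[]
    for sg in itertools.product((1,-1),repeat=7):
        if sg[1]<0 or sg[3]<0 or sg[5]<0: continue
        for o7 in(0,1.57,3.14,-1.57):
            def f(p):
                o=[]
                for q,x,Q in D:
                    xx,T=fk(np.array(q),sg,p); o+=list(xx-x)+list(.2*(T-Ro.from_quat(Q).as_matrix()).ravel())
                return np.array(o)
            z=least_squares(f,[.3,.4,.4,.2,0,o7]); best.append((z.cost,sg,z.x))
    best.sort(key=lambda b:b[0])
    for b in best[:6]: print(b[0],b[1],b[2].round(3))
E
python3 fk.py
```

```text
0.00018678258238971995 (-1, 1, -1, 1, -1, 1, -1) [ 0.051  0.565  0.348  0.004 -0.097 -3.238]
0.00018678258238972315 (-1, 1, -1, 1, -1, 1, -1) [ 0.051  0.565  0.348  0.004 -0.097  3.045]
0.00018678258238972537 (-1, 1, -1, 1, -1, 1, -1) [ 0.051  0.565  0.348  0.004 -0.097  3.045]
0.0001867825823897332 (-1, 1, -1, 1, -1, 1, -1) [ 0.051  0.565  0.348  0.004 -0.097 -3.238]
0.0005970693336356156 (-1, 1, -1, 1, -1, 1, 1) [ 0.051  0.565  0.348  0.004 -0.097  3.396]
0.0005970693336356174 (-1, 1, -1, 1, -1, 1, 1) [ 0.051  0.565  0.348  0.004 -0.097 -2.887]
```

{"api": "play_rows", "payload": {
  "targets": [
    [[0, 0, 0], [0.15, -0.82, 0], 255],
    [[0, 0, 0], [0.15, -0.82, 0], 255],
    [[-0.011, -0.094, 0], [0.15, -0.82, 0], 255],
    [[-0.011, -0.094, 0], [0.15, -0.82, 0], 255],
    [[-0.011, -0.094, 0], [0.15, -0.82, 0], 255]
  ]
}}

```text
clock: 4.85
tool_pos: [0.4633, -0.1479, 0.252]
eef_rot: [0.59, 0.39, -0.457, 0.54]
contact_force: [1.2, 1.2, -2.8]
opening: 0.288
```

```bash
python3 -c "
from h import *
s,M=st(); print(s['q'].tolist(),s['tool_pos'].tolist(),s['eef_rot'].tolist())"
```

```text
t 4.85 pos [ 0.4633 -0.1479  0.252 ] x [ 0.278 -0.033 -0.96 ] y [ 0.953 -0.112  0.28 ] yaw_y -6.72 F [ 1.2  1.2 -2.8] op 0.288 q [ 0.26  0.46 -0.04  2.23 -0.08  0.17  0.19]
[0.26139635420257373, 0.4612507789716492, -0.03941783072507115, 2.2273361422221294, -0.07934238897873504, 0.17177214977714314, 0.18761730270716734] [0.4633378610300564, -0.14792989429672274, 0.25198895388833203] [0.589553412296316, 0.3903986898945622, -0.4566873705901481, 0.5398632072310877]
```

```bash
cat > fit.py <<'E'
import fk
from fk import *
fk.D.insert(0,([0.26139635420257373, 0.4612507789716492, -0.03941783072507115, 2.2273361422221294, -0.07934238897873504, 0.17177214977714314, 0.18761730270716734],[0.4633378610300564, -0.14792989429672274, 0.25198895388833203],[0.589553412296316, 0.3903986898945622, -0.4566873705901481, 0.5398632072310877]))
sg=(-1,1,-1,1,-1,1,-1)
for n in (6,8):
    def f(p):
        o=[]
        for q,x,Q in D:
            xx,T=fk.fk(np.array(q),sg,p); o+=list(xx-x)+list(.2*(T-Ro.from_quat(Q).as_matrix()).ravel())
        return np.array(o)
    z=least_squares(f,[.3,.4,.4,.2,0,3.05]+[0]*(n-6)); print(z.cost,z.x.round(4)); print(f(z.x).reshape(-1,12)[:,:3].round(4))
    np.save(f"p{n}.npy",z.x)
E
python3 fit.py
```

```text
Traceback (most recent call last):
  File "fit.py", line 3, in <module>
    fk.D.insert(0,([0.26139635420257373, 0.4612507789716492, -0.03941783072507115, 2.2273361422221294, -0.07934238897873504, 0.17177214977714314, 0.18761730270716734],[0.4633378610300564, -0.14792989429672274, 0.25198895388833203],[0.589553412296316, 0.3903986898945622, -0.4566873705901481, 0.5398632072310877]))
    ^^^^
AttributeError: 'function' object has no attribute 'D'
```

```bash
sed -i 's/^import fk$//; s/fk\.D\./D./; s/fk\.fk/fk/' fit.py; python3 fit.py
```

```text
0.00023515034726264472 [ 0.3462  0.5642  0.3473  0.2991 -0.0941  3.0491]
[[ 0.      0.0003  0.0002]
 [ 0.0122 -0.0041  0.0037]
 [ 0.0001  0.0069 -0.0021]
 [-0.0007  0.0095 -0.0013]
 [-0.0035  0.0041 -0.0006]
 [ 0.      0.0003  0.0002]]
0.0002344992898952042 [ 3.460e-01  5.682e-01  3.482e-01  3.025e-01 -9.420e-02  3.049e+00
 -2.600e-03  9.000e-04]
[[ 0.      0.0004  0.0003]
 [ 0.0125 -0.0035  0.0035]
 [-0.0007  0.0067 -0.0022]
 [-0.0007  0.0095 -0.0013]
 [-0.0036  0.004  -0.0005]
 [ 0.      0.0004  0.0003]]
```

```bash
cat > ik.py <<'E'
from fk import *
p=np.load("p6.npy"); sg=(-1,1,-1,1,-1,1,-1)
lo=np.array([-3.01,-.46,-1.47,.13,-1,.04,-2.66])+.03;hi=np.array([3.01,2.08,1.51,2.56,4.14,2.09,2.66])-.03
o=np.array([.6537,-.2311]);yw=np.radians(-6.8)
def target(bx,by,bz,th,flip=1,yaw=yw,L=.1118):
    ex=np.array([np.cos(yaw),np.sin(yaw),0]);ey=np.array([-ex[1],ex[0],0]);ez=np.array([0,0,1])
    X=np.sin(th)*ex-np.cos(th)*ez; Y=flip*(np.cos(th)*ex+np.sin(th)*ez); Z=np.cross(X,Y)
    ball=np.array([*o,0])+bx*ex+by*ey+bz*ez
    return ball-L*X,np.stack([X,Y,Z],1)
def ik(x,T,q0,reg=0):
    def f(q):
        xx,TT=fk(q,sg,p); return np.concatenate([(xx-x)*5,(TT-T).ravel(),reg*(q-q0)])
    z=least_squares(f,np.clip(q0,lo,hi),bounds=(lo,hi)); 
    xx,TT=fk(z.x,sg,p); return z.x,np.linalg.norm(xx-x),np.linalg.norm(TT-T)/1.414
if __name__=="__main__":
    q0=r.get_state()["q"]; rng=np.random.default_rng(0)
    for thd in(30,38,45):
        for bx in(-.11,-.05):
            for fl in(1,-1):
                x,T=target(bx,0,.059,np.radians(thd),fl)
                a=ik(x,T,q0,.003); print(thd,bx,fl,"local",a[0].round(2),round(a[1],4),round(a[2],4))
                sols=[]
                for k in range(25):
                    b=ik(x,T,rng.uniform(lo,hi)); 
                    if b[1]<.001 and b[2]<.005: sols.append(b[0])
                sols.sort(key=lambda q:np.abs(q-q0).max())
                for q in sols[:2]: print("    ",q.round(2))
E
python3 ik.py
```

```text
30 -0.11 1 local [ 0.58  0.68 -0.23  2.14 -0.97  0.07  1.29] 0.0287 0.1936
     [ 1.07  1.19 -1.35  2.37  2.02  1.05 -1.62]
     [ 1.06  1.16 -1.31  2.37  2.04  1.01 -1.64]
30 -0.11 -1 local [ 0.9   0.9  -0.84  2.37  2.39  0.62  1.11] 0.0 0.0
     [ 1.05  1.13 -1.26  2.37  2.07  0.96  1.47]
     [ 1.01  1.03 -1.11  2.37  2.16  0.82  1.36]
30 -0.05 1 local [ 0.49  0.73 -0.18  2.04 -0.97  0.07  1.23] 0.0207 0.1484
     [ 1.04  1.27 -1.43  2.21  1.94  1.11 -1.45]
     [ 0.95  1.04 -1.08  2.21  2.05  0.75 -1.65]
30 -0.05 -1 local [ 0.81  0.88 -0.74  2.21  2.3   0.49  1.18] 0.0 0.0
     [ 1.03  1.22 -1.36  2.21  1.95  1.03  1.66]
     [ 1.01  1.16 -1.27  2.21  1.98  0.94  1.61]
38 -0.11 1 local [ 0.76  0.71 -0.39  2.15 -0.97  0.07  1.39] 0.0458 0.3102
     [ 1.07  1.21 -1.24  2.51  2.36  1.11 -1.86]
     [ 1.05  1.18 -1.18  2.51  2.41  1.06 -1.92]
38 -0.11 -1 local [ 0.96  1.04 -0.91  2.51  2.64  0.91  0.96] 0.0 0.0
     [ 1.02  1.12 -1.08  2.51  2.49  1.    1.13]
     [ 0.98  1.06 -0.95  2.51  2.6   0.93  1.01]
38 -0.05 1 local [ 0.63  0.74 -0.32  2.04 -0.97  0.07  1.32] 0.0376 0.2706
     [ 1.03  1.22 -1.25  2.35  2.29  1.03 -1.75]
     [ 1.03  1.22 -1.24  2.35  2.29  1.02 -1.75]
38 -0.05 -1 local [ 0.9   1.   -0.86  2.35  2.59  0.76  0.99] 0.0 0.0
     [ 1.    1.15 -1.14  2.35  2.36  0.94  1.29]
     [ 0.92  1.02 -0.91  2.35  2.55  0.78  1.05]
45 -0.11 1 local [ 0.97  0.78 -0.57  2.15 -0.97  0.07  1.53] 0.0596 0.4057
45 -0.11 -1 local [ 1.03  1.13 -0.94  2.53  2.77  0.99  0.99] 0.0162 0.0507
45 -0.05 1 local [ 0.8   0.79 -0.47  2.05 -0.97  0.07  1.43] 0.0515 0.3726
     [ 0.98  1.19 -1.02  2.45  2.68  1.05 -2.08]
     [ 0.97  1.17 -0.98  2.45  2.71  1.04 -2.12]
45 -0.05 -1 local [ 0.92  1.11 -0.86  2.45  2.81  0.99  0.89] 0.0 0.0
     [ 0.9   1.09 -0.82  2.45  2.85  0.98  0.85]
     [ 0.85  1.05 -0.71  2.45  2.94  0.96  0.72]
```

```bash
cat > path.py <<'E'
from ik import *
def tool(a,b,yaw=yw):
    # a forward lean deg, b lateral (towards +ey) deg
    ex=np.array([np.cos(yaw),np.sin(yaw),0]);ey=np.array([-ex[1],ex[0],0])
    X=np.tan(np.radians(a))*ex+np.tan(np.radians(b))*ey-np.array([0,0,1]);X/=np.linalg.norm(X)
    Y=ex-(ex@X)*X;Y/=np.linalg.norm(Y); return np.stack([X,Y,np.cross(X,Y)],1)
def run(wps,pos,q0,n=12,verb=True):
    q=q0.copy();E=[]
    qs=[q]
    for (a0,b0),(a1,b1) in zip(wps,wps[1:]):
        for t in np.linspace(0,1,n+1)[1:]:
            q,e1,e2=ik(pos,tool(a0+(a1-a0)*t,b0+(b1-b0)*t),q,.02); E.append((e1,e2)); qs.append(q)
        if verb: print((a1,b1),q.round(2),round(e1,4),round(e2,3))
    return np.array(qs),np.array(E)
if __name__=="__main__":
    q0=r.get_state()["q"]; pos=np.array([.47,-.205,.27])
    for s in(-1,1):
        for B in(20,30,40):
            print("side",s*B); run([(16,0),(16,0),(5,s*B),(35,s*B),(35,0)],pos,q0)
E
python3 path.py
```

```text
side -20
(16, 0) [ 0.47  0.46 -0.14  2.12 -0.09  0.3   0.32] 0.0 0.0
(5, -20) [-0.17  0.54  0.45  2.04  0.22  0.46 -0.09] 0.0 0.0
(35, -20) [ 0.47  0.51 -0.39  2.46  2.41  0.59 -2.19] 0.0 0.0
(35, 0) [ 0.91  0.55 -0.71  2.39  2.67  0.32 -2.37] 0.0 0.0
side -30
(16, 0) [ 0.47  0.46 -0.14  2.12 -0.09  0.3   0.32] 0.0 0.0
(5, -30) [-0.41  0.64  0.7   2.07  0.28  0.42 -0.2 ] 0.0 0.0
(35, -30) [ 0.09  0.52 -0.01  2.46  2.38  0.62 -2.23] 0.0 0.0
(35, 0) [ 0.84  0.53 -0.59  2.39  2.9   0.29 -2.6 ] 0.0 0.0
side -40
(16, 0) [ 0.47  0.46 -0.14  2.12 -0.09  0.3   0.32] 0.0 0.0
(5, -40) [-0.59  0.77  0.9   2.08  0.3   0.39 -0.26] 0.0 0.0
(35, -40) [-0.23  0.6   0.31  2.44  2.28  0.62 -2.21] 0.0 0.0
(35, 0) [ 0.83  0.52 -0.57  2.39  2.93  0.29 -2.63] 0.0 0.0
side 20
(16, 0) [ 0.47  0.46 -0.14  2.12 -0.09  0.3   0.32] 0.0 0.0
(5, 20) [ 0.73  0.6  -0.34  1.87 -0.23  0.77  0.48] 0.0 0.0
(35, 20) [ 1.17  0.67 -0.86  2.25 -0.97  0.07  1.27] 0.0033 0.021
(35, 0) [ 0.74  0.45 -0.4   2.24 -0.97  0.07  1.27] 0.02 0.125
side 30
(16, 0) [ 0.47  0.46 -0.14  2.12 -0.09  0.3   0.32] 0.0 0.0
(5, 30) [ 0.85  0.68 -0.44  1.82 -0.3   0.88  0.56] 0.0 0.0
(35, 30) [ 1.25  0.76 -0.92  2.19 -0.63  0.19  0.92] 0.0 0.0
(35, 0) [ 0.74  0.45 -0.4   2.24 -0.97  0.07  1.27] 0.02 0.125
side 40
(16, 0) [ 0.47  0.46 -0.14  2.12 -0.09  0.3   0.32] 0.0 0.0
(5, 40) [ 0.94  0.76 -0.51  1.77 -0.36  0.99  0.61] 0.0 0.0
(35, 40) [ 1.25  0.8  -0.83  2.11 -0.69  0.42  0.96] 0.0 0.0
(35, 0) [ 0.74  0.45 -0.4   2.24 -0.97  0.07  1.27] 0.02 0.125
```

```bash
cat > path2.py <<'E'
from path import *
q0=r.get_state()["q"]; pos=np.array([.47,-.205,.27])
for th in(31,34):
  for B in(-15,-22):
    print("th",th,"B",B)
    qs,E=run([(16,0),(14,B),(th,B),(th,0)],pos,q0,15)
    print(" minq6",qs[:,5].min(), "max step",np.abs(np.diff(qs,axis=0)).max(0).round(2))
    q=qs[-1]
    for bx,bz in((-.112,.17),(-.112,.11),(-.112,.059),(-.09,.059),(-.07,.059),(-.05,.059)):
        x,T=target(bx,-.003,bz,np.radians(th)); 
        q,e1,e2=ik(x,T,q,.02); print((bx,bz),q.round(2),round(e1,4),round(e2,3))
E
python3 path2.py
```

```text
th 31 B -15
(14, -15) [-0.05  0.48  0.37  2.15  0.11  0.24  0.06] 0.0 0.0
(31, -15) [ 0.56  0.49 -0.46  2.39  2.25  0.44 -2.03] 0.0 0.0
(31, 0) [ 0.87  0.53 -0.66  2.33  2.39  0.21 -2.12] 0.0 0.0
 minq6 0.07000000000000002 max step [0.17 0.01 0.21 0.1  0.7  0.12 0.69]
(-0.112, 0.17) [ 0.84  0.54 -0.62  2.29  2.39  0.18 -2.1 ] 0.0 0.0
(-0.112, 0.11) [ 0.87  0.72 -0.71  2.36  2.5   0.42 -2.17] 0.0 0.0
(-0.112, 0.059) [ 0.86  0.87 -0.73  2.39  2.58  0.59 -2.21] 0.0 0.0
(-0.09, 0.059) [ 0.83  0.86 -0.7   2.33  2.55  0.54 -2.19] 0.0 0.0
(-0.07, 0.059) [ 0.8   0.86 -0.68  2.28  2.52  0.49 -2.17] 0.0 0.0
(-0.05, 0.059) [ 0.77  0.86 -0.65  2.23  2.49  0.45 -2.15] 0.0 0.0
th 31 B -22
(14, -22) [-0.27  0.54  0.59  2.17  0.16  0.21 -0.01] 0.0 0.0
(31, -22) [ 0.28  0.48 -0.17  2.4   2.29  0.46 -2.1 ] 0.0 0.0
(31, 0) [ 0.82  0.51 -0.58  2.33  2.58  0.18 -2.31] 0.0 0.0
 minq6 0.07000000000000002 max step [0.16 0.03 0.19 0.1  0.65 0.11 0.65]
(-0.112, 0.17) [ 0.8   0.53 -0.55  2.29  2.58  0.16 -2.29] 0.0 0.0
(-0.112, 0.11) [ 0.81  0.69 -0.61  2.36  2.65  0.38 -2.33] 0.0 0.0
(-0.112, 0.059) [ 0.8   0
[... 887 characters left out ...]
8  2.59  0.56 -2.22] 0.0 0.0
th 34 B -22
(14, -22) [-0.27  0.54  0.59  2.17  0.16  0.21 -0.01] 0.0 0.0
(34, -22) [ 0.35  0.5  -0.26  2.44  2.4   0.56 -2.2 ] 0.0 0.0
(34, 0) [ 0.87  0.54 -0.65  2.38  2.71  0.27 -2.42] 0.0 0.0
 minq6 0.07000000000000002 max step [0.16 0.03 0.22 0.1  0.7  0.11 0.7 ]
(-0.112, 0.17) [ 0.86  0.56 -0.63  2.35  2.72  0.27 -2.41] 0.0 0.0
(-0.112, 0.11) [ 0.84  0.73 -0.64  2.41  2.77  0.49 -2.42] 0.0 0.0
(-0.112, 0.059) [ 0.82  0.87 -0.62  2.44  2.82  0.66 -2.42] 0.0 0.0
(-0.09, 0.059) [ 0.79  0.87 -0.61  2.38  2.79  0.6  -2.42] 0.0 0.0
(-0.07, 0.059) [ 0.77  0.86 -0.6   2.33  2.77  0.56 -2.41] 0.0 0.0
(-0.05, 0.059) [ 0.74  0.86 -0.58  2.28  2.75  0.51 -2.39] 0.0 0.0
```

```bash
cat > nx.py <<'E'
import sys
from path import *
def nxt(pos,Rt,verb=True):
    s,M=st(); rv=Ro.from_matrix(Rt@M.T).as_rotvec(); d=(np.array(pos)-s["tool_pos"])
    X=M[:,0];ex=np.array([np.cos(yw),np.sin(yw),0]);ey=np.array([-ex[1],ex[0],0])
    print("a,b now",np.degrees(np.arctan2(X@ex,-X[2])).round(1),np.degrees(np.arctan2(X@ey,-X[2])).round(1))
    print("total turn",rv.round(3),"shift units",(d/.04).round(2),"rows>=",int(max(np.ceil(np.linalg.norm(rv)/.14),np.ceil(np.abs(d).max()/.038))))
    return rv,d
if __name__=="__main__":
    a=list(map(float,sys.argv[1:])); nxt(a[:3],tool(a[3],a[4]))
E
python3 nx.py .47 -.205 .27 8 -20
```

```text
t 4.85 pos [ 0.4633 -0.1479  0.252 ] x [ 0.278 -0.033 -0.96 ] y [ 0.953 -0.112  0.28 ] yaw_y -6.72 F [ 1.2  1.2 -2.8] op 0.288 q [ 0.26  0.46 -0.04  2.23 -0.08  0.17  0.19]
a,b now 16.3 0.0
total turn [-0.328  0.191 -0.028] shift units [ 0.17 -1.43  0.45] rows>= 3
```

{"api": "play_rows", "payload": {
  "targets": [
    [[-0.08, 0.048, -0.007], [0.04, -0.36, 0.11], 255],
    [[-0.08, 0.048, -0.007], [0.04, -0.36, 0.11], 255],
    [[-0.08, 0.048, -0.007], [0.04, -0.36, 0.11], 255],
    [[-0.08, 0.048, -0.007], [0.04, -0.36, 0.11], 255]
  ]
}}

```text
clock: 5.25
tool_pos: [0.4694, -0.2055, 0.27]
eef_rot: [0.453, 0.354, -0.577, 0.58]
contact_force: [0.2, -1.2, -2.9]
opening: 0.286
```

```bash
python3 nx.py .47 -.205 .27 20 -25
```

```text
t 5.25 pos [ 0.4694 -0.2055  0.27  ] x [ 0.083 -0.348 -0.934] y [ 0.99  -0.077  0.117] yaw_y -4.43 F [ 0.2 -1.2 -2.9] op 0.286 q [-0.21  0.55  0.53  2.1   0.15  0.39 -0.01]
a,b now 7.6 -19.7
total turn [-0.112 -0.167  0.075] shift units [ 0.01  0.01 -0.  ] rows>= 2
```

{"api": "play_rows", "payload": {
  "targets": [
    [[-0.037, -0.056, 0.025], [0, 0, 0], 255],
    [[-0.037, -0.056, 0.025], [0, 0, 0], 255],
    [[-0.037, -0.056, 0.025], [0, 0, 0], 255]
  ]
}}

```text
clock: 5.55
tool_pos: [0.4702, -0.2036, 0.2722]
eef_rot: [0.454, 0.292, -0.534, 0.651]
contact_force: [23.6, 6.1, -2.0]
opening: 0.29
```

```bash
python3 nx.py .47 -.205 .27 33 -20
```

```text
t 5.55 pos [ 0.4702 -0.2036  0.2722] x [ 0.26  -0.431 -0.864] y [0.96  0.018 0.28 ] yaw_y 1.09 F [23.6  6.1 -2. ] op 0.29 q [-0.37  0.58  0.72  2.27  0.4   0.04 -0.25]
a,b now 19.7 -24.7
total turn [ 0.056 -0.226  0.086] shift units [-0.01 -0.03 -0.05] rows>= 2
```

{"api": "play_rows", "payload": {
  "targets": [
    [[0, 0, 0], [0, 0, 0], 255]
  ]
}}

```text
clock: 5.65
tool_pos: [0.4685, -0.2031, 0.2714]
eef_rot: [0.452, 0.293, -0.535, 0.651]
contact_force: [0.9, -0.7, -2.7]
opening: 0.289
```

```bash
python3 nx.py .47 -.205 .27 33 -20; python3 - <<'E'
from h import *
for n in("scene","top"):
    s=r.snapshot(n); cv2.imwrite(f"pics/{n}_k.png",cv2.resize(s["color"][:,:,::-1],(800,600)))
E
```

```text
t 5.65 pos [ 0.4685 -0.2031  0.2714] x [ 0.256 -0.431 -0.865] y [0.961 0.019 0.275] yaw_y 1.14 F [ 0.9 -0.7 -2.7] op 0.289 q [-0.37  0.58  0.72  2.28  0.39  0.04 -0.25]
a,b now 19.4 -24.7
total turn [ 0.056 -0.23   0.085] shift units [ 0.04 -0.05 -0.04] rows>= 2
```

View pics/scene_k.png

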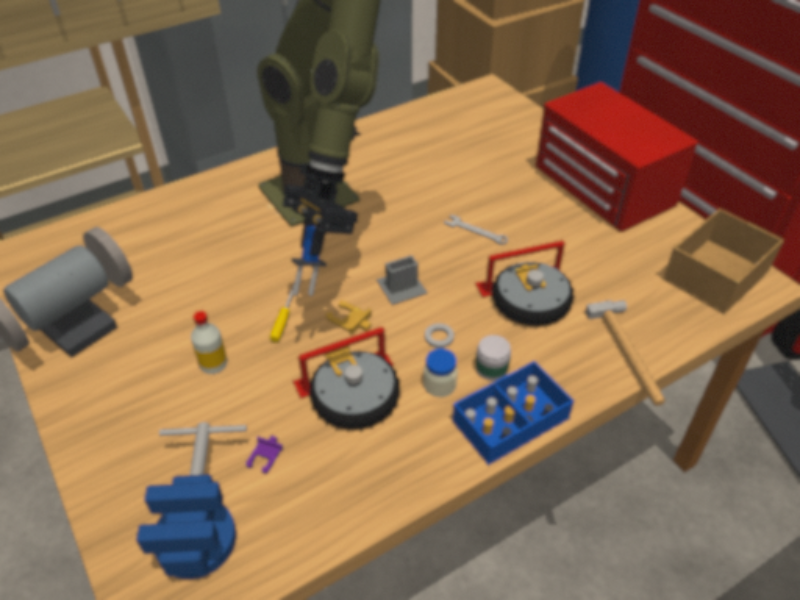

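{"api": "play_rows", "payload": {
  "targets": [
    [[0.03, -0.06, 0.03], [0, 0, 0], 255],
    [[0, 0, 0], [0, 0, 0], 255]
  ]
}}

```text
clock: 5.95
tool_pos: [0.4692, -0.2029, 0.2721]
eef_rot: [0.459, 0.297, -0.531, 0.648]
contact_force: [1.1, 0.1, -1.8]
opening: 0.291
```

```bash
python3 nx.py .47 -.205 .27 33 -20
```

```text
t 5.95 pos [ 0.4692 -0.2029  0.2721] x [ 0.26  -0.416 -0.871] y [0.96  0.015 0.279] yaw_y 0.91 F [ 1.1  0.1 -1.8] op 0.291 q [-0.34  0.56  0.67  2.27  0.61  0.06 -0.46]
a,b now 19.4 -23.7
total turn [ 0.04  -0.227  0.083] shift units [ 0.02 -0.05 -0.05] rows>= 2
```

{"api": "play_rows", "payload": {
  "targets": [
    [[0.015, -0.04, 0.015], [0, 0, 0], 255],
    [[0.015, -0.04, 0.015], [0, 0, 0], 255],
    [[0.015, -0.04, 0.015], [0, 0, 0], 255],
    [[0.015, -0.04, 0.015], [0, 0, 0], 255]
  ]
}}

```text
clock: 6.35
tool_pos: [0.4607, -0.2041, 0.2686]
eef_rot: [0.471, 0.299, -0.52, 0.647]
contact_force: [-0.6, -0.6, -3.0]
opening: 0.286
```

```bash
python3 nx.py .47 -.205 .27 33 -20
```

```text
t 6.35 pos [ 0.4607 -0.2041  0.2686] x [ 0.28  -0.392 -0.876] y [0.954 0.015 0.299] yaw_y 0.89 F [-0.6 -0.6 -3. ] op 0.286 q [-0.16  0.5   0.41  2.3   1.49  0.15 -1.34]
a,b now 20.3 -22.1
total turn [ 0.014 -0.208  0.073] shift units [ 0.23 -0.02  0.04] rows>= 2
```

{"api": "play_rows", "payload": {
  "targets": [
    [[0.005, -0.05, 0.018], [0.05, 0, 0.01], 255],
    [[0.005, -0.05, 0.018], [0.05, 0, 0.01], 255],
    [[0.005, -0.05, 0.018], [0.05, 0, 0.01], 255],
    [[0.005, -0.05, 0.018], [0.05, 0, 0], 255]
  ]
}}

```text
clock: 6.75
tool_pos: [0.4652, -0.2065, 0.2697]
eef_rot: [0.508, 0.26, -0.459, 0.681]
contact_force: [-1.0, -1.6, -2.7]
opening: 0.29
```

```bash
python3 nx.py .47 -.205 .27 33 0
```

```text
t 6.75 pos [ 0.4652 -0.2065  0.2697] x [ 0.444 -0.36  -0.821] y [0.889 0.062 0.453] yaw_y 4.0 F [-1.  -1.6 -2.7] op 0.29 q [ 0.23  0.47 -0.11  2.41  2.22  0.44 -2.05]
a,b now 30.5 -20.4
total turn [ 0.344 -0.112  0.014] shift units [0.12 0.04 0.01] rows>= 3
```

{"api": "play_rows", "payload": {
  "targets": [
    [[0.086, -0.028, 0.0035], [0.03, 0.01, 0], 255],
    [[0.086, -0.028, 0.0035], [0.03, 0.01, 0], 255],
    [[0.086, -0.028, 0.0035], [0.03, 0.01, 0], 255],
    [[0.086, -0.028, 0.0035], [0.03, 0.01, 0], 255]
  ]
}}

```text
clock: 7.15
tool_pos: [0.4697, -0.2055, 0.2697]
eef_rot: [0.641, 0.3, -0.374, 0.6]
contact_force: [0.4, 1.1, -3.1]
opening: 0.293
```

```bash
cat > nt.py <<'E'
import sys
from nx import *
bx,by,bz,th=[float(v) for v in sys.argv[1:5]]
yaw=np.radians(float(sys.argv[5])) if len(sys.argv)>5 else yw
x,T=target(bx,by,bz,np.radians(th),1,yaw)
nxt(x,T)
s=r.get_state();M=Ro.from_quat(s["eef_rot"]).as_matrix(); ball=s["tool_pos"]+.1118*M[:,0]; ex=np.array([np.cos(yw),np.sin(yw),0]);ey=np.array([-ex[1],ex[0],0]); d=ball-np.array([*o,0]); print("ball now (axle frame)",(d@ex).round(4),(d@ey).round(4),ball[2].round(4))
E
python3 nt.py -.114 -.003 .12 33
```

```text
Traceback (most recent call last):
  File "nt.py", line 2, in <module>
    from nx import *
  File "nx.py", line 2, in <module>
    from path import *
  File "path.py", line 1, in <module>
    from ik import *
  File "ik.py", line 1, in <module>
    from fk import *
  File "fk.py", line 1, in <module>
    from h import *
  File "h.py", line 2, in <module>
    from plant import r
  File "scipy/spatial/_ckdtree.pyx", line 11, in init scipy.spatial._ckdtree
  File "nt.py", line 4, in <module>
    yaw=np.radians(float(sys.argv[5])) if len(sys.argv)>5 else yw
                                                               ^^
NameError: name 'yw' is not defined
```

Name clash with the stdlib module `nt`; I'll rename it.

```bash
mv nt.py goball.py; rm -rf __pycache__/nt*; python3 goball.py -.114 -.003 .12 33
```

```text
t 7.15 pos [ 0.4697 -0.2055  0.2697] x [ 0.54  -0.064 -0.839] y [ 0.833 -0.1    0.543] yaw_y -6.87 F [ 0.4  1.1 -3.1] op 0.293 q [ 0.8   0.5  -0.56  2.35  2.61  0.25 -2.34]
a,b now 32.9 0.0
total turn [-0.001 -0.001  0.001] shift units [ 0.25 -0.2  -1.4 ] rows>= 2
ball now (axle frame) -0.1249 0.0037 0.1759
```

{"api": "play_rows", "payload": {
  "targets": [
    [[0, 0, 0], [0.1, -0.1, -0.5], 255],
    [[0, 0, 0], [0.1, -0.1, -0.5], 255],
    [[0, 0, 0], [0.05, 0, -0.4], 255],
    [[0, 0, 0], [0, 0, 0], 255]
  ]
}}

```text
clock: 7.55
tool_pos: [0.4788, -0.2138, 0.2111]
eef_rot: [0.639, 0.301, -0.376, 0.599]
contact_force: [-0.3, 0.1, -1.6]
opening: 0.294
```

```bash
python3 goball.py -.114 -.003 .059 33; python3 - <<'E'
from h import *
s=r.snapshot("scene"); t=r.snapshot("top")
S,M=st(); tip=S["tool_pos"]+.1118*M[:,0]
for k in(-.017,.017): print(proj(s,tip+k*M[:,2]),proj(t,tip+k*M[:,2]))
cv2.imwrite("pics/p1.png",np.hstack([cv2.resize(s["color"][180:260,170:250,::-1],(400,400),interpolation=cv2.INTER_CUBIC),cv2.resize(t["color"][130:210,275:355,::-1],(400,400),interpolation=cv2.INTER_CUBIC)]))
E
```

```text
t 7.55 pos [ 0.4788 -0.2138  0.2111] x [ 0.535 -0.065 -0.842] y [ 0.836 -0.101  0.539] yaw_y -6.9 F [-0.3  0.1 -1.6] op 0.294 q [ 0.8   0.66 -0.59  2.38  2.66  0.42 -2.35]
a,b now 32.6 -0.1
total turn [-0.    -0.007  0.002] shift units [ 0.02  0.01 -1.46] rows>= 2
ball now (axle frame) -0.1155 -0.0037 0.1169
t 7.65 pos [ 0.4797 -0.2132  0.2132] x [ 0.538 -0.066 -0.84 ] y [ 0.834 -0.099  0.542] yaw_y -6.74 F [ 0.3 -0.1 -2. ] op 0.292 q [ 0.8   0.66 -0.59  2.38  2.66  0.42 -2.35]
(np.float64(215.16146783169359), np.float64(202.59206494561022)) (np.float64(311.39854730517106), np.float64(179.34202098846563))
(np.float64(205.09702440210143), np.float64(205.9877865485299)) (np.float64(325.12645974647575), np.float64(180.67129436868237))
```

View pics/p1.png

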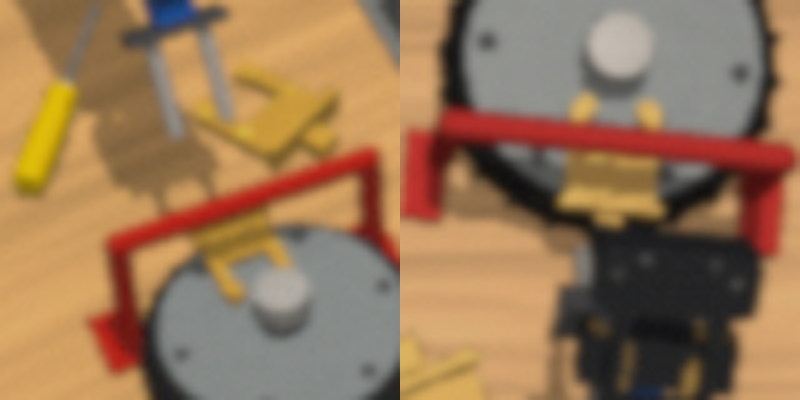

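{"api": "play_rows", "payload": {
  "targets": [
    [[0, 0, 0], [-0.02, 0, -0.6], 255],
    [[0, 0, 0], [0, 0, -0.6], 255],
    [[0, 0, 0], [0, 0, -0.26], 255],
    [[0, 0, 0], [0, 0, 0], 255]
  ]
}}

```text
clock: 8.05
tool_pos: [0.4789, -0.2128, 0.1545]
eef_rot: [0.639, 0.301, -0.375, 0.601]
contact_force: [-0.0, -0.2, -2.0]
opening: 0.293
```

```bash
python3 goball.py -.092 -.003 .059 33; python3 - <<'E'
from h import *
s=r.snapshot("scene"); t=r.snapshot("top")
cv2.imwrite("pics/p2.png",np.hstack([cv2.resize(s["color"][190:250,190:250,::-1],(400,400),interpolation=cv2.INTER_CUBIC),cv2.resize(t["color"][130:200,285:355,::-1],(400,400),interpolation=cv2.INTER_CUBIC)]))
E
```

```text
t 8.05 pos [ 0.4789 -0.2128  0.1545] x [ 0.538 -0.066 -0.84 ] y [ 0.835 -0.098  0.542] yaw_y -6.68 F [-0.  -0.2 -2. ] op 0.293 q [ 0.79  0.82 -0.61  2.42  2.71  0.62 -2.36]
a,b now 32.8 -0.1
total turn [ 0.002 -0.003 -0.001] shift units [ 0.57 -0.08 -0.04] rows>= 1
ball now (axle frame) -0.1151 -0.0027 0.0605
```

View pics/p2.png

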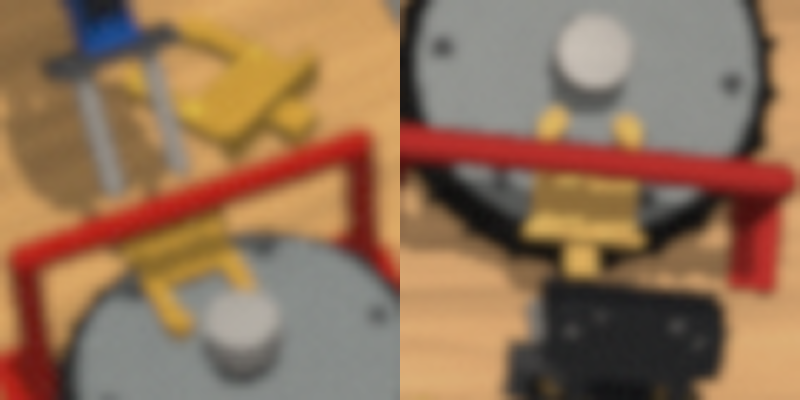

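{"api": "play_rows", "payload": {
  "targets": [
    [[0, 0, 0], [0.25, -0.03, -0.04], 255],
    [[0, 0, 0], [0.25, -0.03, 0], 255],
    [[0, 0, 0], [0, 0, 0], 255]
  ]
}}

```text
clock: 8.45
tool_pos: [0.5022, -0.2155, 0.155]
eef_rot: [0.64, 0.298, -0.373, 0.602]
contact_force: [-0.4, -0.4, -1.7]
opening: 0.29
```

```bash
python3 goball.py -.072 0 .059 33; python3 - <<'E'
from h import *
s=r.snapshot("scene"); t=r.snapshot("top")
cv2.imwrite("pics/p3.png",np.hstack([cv2.resize(s["color"][190:250,190:250,::-1],(400,400),interpolation=cv2.INTER_CUBIC),cv2.resize(t["color"][130:200,285:355,::-1],(400,400),interpolation=cv2.INTER_CUBIC)]))
E
```

```text
t 8.45 pos [ 0.5022 -0.2155  0.155 ] x [ 0.544 -0.067 -0.836] y [ 0.831 -0.097  0.548] yaw_y -6.63 F [-0.4 -0.4 -1.7] op 0.29 q [ 0.77  0.82 -0.59  2.36  2.7   0.58 -2.35]
a,b now 33.2 -0.2
total turn [ 0.004  0.004 -0.001] shift units [ 0.49  0.   -0.06] rows>= 1
ball now (axle frame) -0.091 -0.0027 0.0615
```

View pics/p3.png

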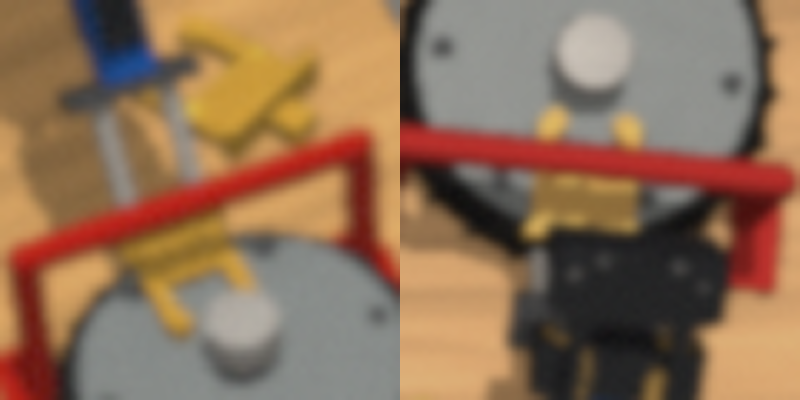

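{"api": "play_rows", "payload": {
  "targets": [
    [[0, 0, 0], [0.15, 0, -0.04], 255],
    [[0, 0, 0], [0.15, 0, -0.02], 255],
    [[0, 0, 0], [0.15, 0, 0], 255],
    [[0, 0, 0], [0, 0, 0], 255]
  ]
}}

```text
clock: 8.95
tool_pos: [0.5186, -0.2148, 0.1514]
eef_rot: [0.64, 0.3, -0.373, 0.601]
contact_force: [0.5, 0.4, -1.7]
opening: 0.289
```

```bash
python3 goball.py -.05 0 .059 33; python3 - <<'E'
from h import *
s=r.snapshot("scene"); t=r.snapshot("top")
cv2.imwrite("pics/p4.png",np.hstack([cv2.resize(s["color"][190:250,190:250,::-1],(400,400),interpolation=cv2.INTER_CUBIC),cv2.resize(t["color"][130:200,285:355,::-1],(400,400),interpolation=cv2.INTER_CUBIC)]))
E
```

```text
t 8.95 pos [ 0.5186 -0.2148  0.1514] x [ 0.542 -0.065 -0.838] y [ 0.832 -0.097  0.545] yaw_y -6.65 F [ 0.5  0.4 -1.7] op 0.289 q [ 0.74  0.82 -0.57  2.32  2.68  0.55 -2.34]
a,b now 33.1 -0.1
total turn [ 0.002  0.001 -0.001] shift units [ 0.62 -0.08  0.03] rows>= 1
ball now (axle frame) -0.0751 0.0001 0.0577
```

View pics/p4.png

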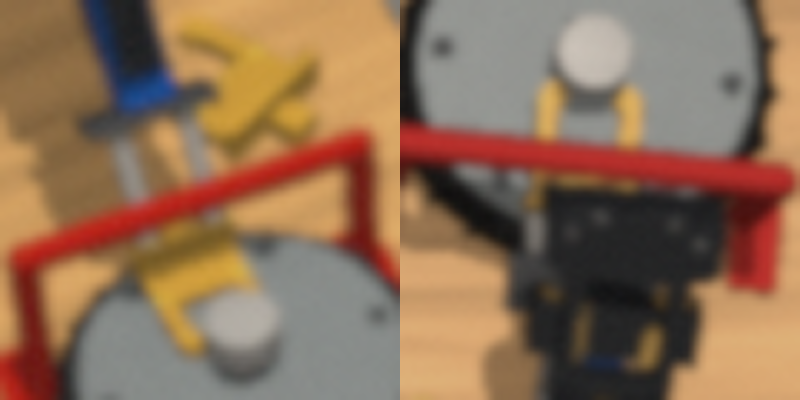

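{"api": "play_rows", "payload": {
  "targets": [
    [[0, 0, 0], [0.12, -0.014, 0.02], 255],
    [[0, 0, 0], [0.12, -0.014, 0], 255],
    [[0, 0, 0], [0.12, -0.014, 0], 255]
  ]
}}

```text
clock: 9.35
tool_pos: [0.5306, -0.2158, 0.1514]
eef_rot: [0.639, 0.302, -0.374, 0.6]
contact_force: [-4.7, 1.6, -1.1]
opening: 0.288
```

```bash
python3 goball.py -.05 0 .059 33; python3 - <<'E'
from h import *
s=r.snapshot("scene"); t=r.snapshot("top")
cv2.imwrite("pics/p5.png",np.hstack([cv2.resize(s["color"][190:250,190:250,::-1],(400,400),interpolation=cv2.INTER_CUBIC),cv2.resize(t["color"][130:200,285:355,::-1],(400,400),interpolation=cv2.INTER_CUBIC)]))
E
```

```text
t 9.35 pos [ 0.5306 -0.2158  0.1514] x [ 0.538 -0.063 -0.841] y [ 0.835 -0.097  0.541] yaw_y -6.66 F [-4.7  1.6 -1.1] op 0.288 q [ 0.72  0.82 -0.56  2.29  2.66  0.51 -2.33]
a,b now 32.8 0.1
total turn [-0.    -0.004 -0.002] shift units [ 0.33 -0.06  0.03] rows>= 1
ball now (axle frame) -0.0635 0.0008 0.0574
```

View pics/p5.png

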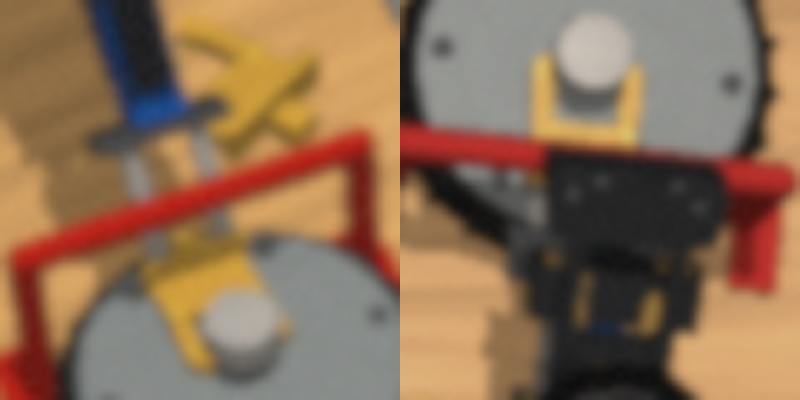

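{"api": "play_rows", "payload": {
  "targets": [
    [[0, 0, 0], [0.1, -0.016, 0.02], 255],
    [[0, 0, 0], [0.1, -0.016, 0], 255],
    [[0, 0, 0], [0.08, -0.012, 0], 255],
    [[0, 0, 0], [0, 0, 0], 255]
  ]
}}

```text
clock: 9.85
tool_pos: [0.545, -0.2194, 0.1537]
eef_rot: [0.64, 0.298, -0.373, 0.602]
contact_force: [0.3, -0.4, -2.1]
opening: 0.291
```

```bash
python3 goball.py -.05 0 .059 33; python3 - <<'E'
from h import *
s=r.snapshot("scene"); t=r.snapshot("top")
cv2.imwrite("pics/p6.png",np.hstack([cv2.resize(s["color"][190:250,190:250,::-1],(400,400),interpolation=cv2.INTER_CUBIC),cv2.resize(t["color"][130:200,285:355,::-1],(400,400),interpolation=cv2.INTER_CUBIC)]))
E
```

```text
t 9.85 pos [ 0.545  -0.2194  0.1537] x [ 0.543 -0.068 -0.837] y [ 0.831 -0.097  0.548] yaw_y -6.69 F [ 0.3 -0.4 -2.1] op 0.291 q [ 0.71  0.82 -0.54  2.25  2.65  0.49 -2.32]
a,b now 33.2 -0.2
total turn [0.004 0.003 0.   ] shift units [-0.03  0.04 -0.02] rows>= 1
ball now (axle frame) -0.0481 -0.0016 0.0602
```

View pics/p6.png

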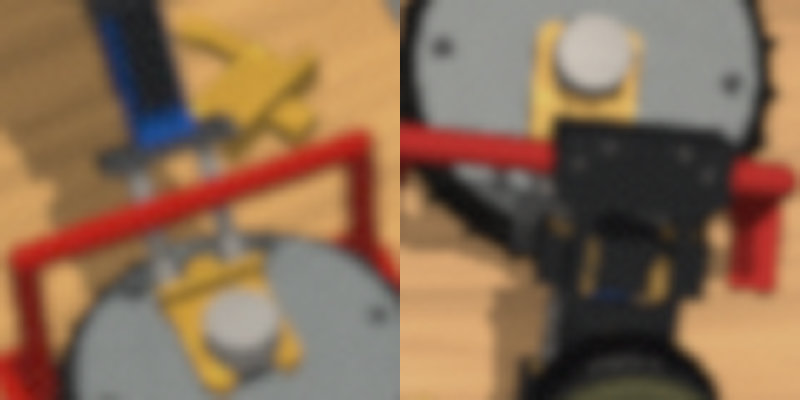

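{"api": "play_rows", "payload": {
  "targets": [
    [[0, 0, 0], [0.07, 0.01, 0], 255],
    [[0, 0, 0], [0.05, 0, 0], 255],
    [[0, 0, 0], [0, 0, 0], 255]
  ]
}}

```text
clock: 10.25
tool_pos: [0.547, -0.2177, 0.1523]
eef_rot: [0.639, 0.301, -0.374, 0.6]
contact_force: [-2.2, 0.8, -3.1]
opening: 0.287
```

```bash
python3 goball.py -.06 0 .059 33
```

```text
t 10.25 pos [ 0.547  -0.2177  0.1523] x [ 0.539 -0.065 -0.84 ] y [ 0.834 -0.098  0.543] yaw_y -6.69 F [-2.2  0.8 -3.1] op 0.287 q [ 0.7   0.82 -0.54  2.24  2.64  0.47 -2.32]
a,b now 32.9 -0.0
total turn [ 0.001 -0.003 -0.001] shift units [-0.33  0.02  0.01] rows>= 1
ball now (axle frame) -0.0469 0.0007 0.0584
```

{"api": "play_rows", "payload": {
  "targets": [
    [[0, 0, 0], [0.08, -0.01, 0], 255],
    [[0, 0, 0], [0, 0, 0], 255]
  ]
}}

```text
clock: 10.45
tool_pos: [0.5478, -0.2176, 0.1511]
eef_rot: [0.639, 0.303, -0.376, 0.599]
contact_force: [-5.5, 0.6, -4.9]
opening: 0.289
```

```bash
python3 goball.py -.06 0 .059 33
```

```text
t 10.45 pos [ 0.5478 -0.2176  0.1511] x [ 0.535 -0.063 -0.843] y [ 0.837 -0.099  0.538] yaw_y -6.74 F [-5.5  0.6 -4.9] op 0.289 q [ 0.7   0.82 -0.53  2.24  2.64  0.47 -2.32]
a,b now 32.6 0.1
total turn [-0.001 -0.008 -0.001] shift units [-0.35  0.02  0.04] rows>= 1
ball now (axle frame) -0.0466 0.0009 0.0568
```

{"api": "play_rows", "payload": {
  "targets": [
    [[0, 0, 0], [0.1, -0.012, 0.03], 255],
    [[0, 0, 0], [0, 0, 0], 255]
  ]
}}

```text
clock: 10.65
tool_pos: [0.5488, -0.2176, 0.1508]
eef_rot: [0.639, 0.305, -0.377, 0.597]
contact_force: [-10.8, 0.7, -1.9]
opening: 0.289
```

```bash
python3 goball.py -.06 0 .059 33
```

```text
t 10.65 pos [ 0.5488 -0.2176  0.1508] x [ 0.529 -0.061 -0.846] y [ 0.84  -0.1    0.533] yaw_y -6.81 F [-10.8   0.7  -1.9] op 0.289 q [ 0.69  0.82 -0.53  2.23  2.63  0.45 -2.31]
a,b now 32.2 0.1
total turn [-0.003 -0.014 -0.001] shift units [-0.38  0.02  0.05] rows>= 1
ball now (axle frame) -0.0462 0.0012 0.0562
```

{"api": "play_rows", "payload": {
  "targets": [
    [[0, 0, 0], [-0.3, 0.035, 0.02], 255],
    [[0, 0, 0], [-0.5, 0.055, 0], 255],
    [[0, 0, 0], [-0.6, 0.065, 0], 255],
    [[0, 0, 0], [-0.6, 0.07, 0], 255],
    [[0, 0, 0], [0, 0, 0], 255]
  ]
}}

```text
clock: 11.15
tool_pos: [0.4717, -0.2095, 0.1541]
eef_rot: [0.639, 0.302, -0.375, 0.6]
contact_force: [0.0, 0.5, -2.4]
opening: 0.287
```

```bash
python3 goball.py -.12 0 .17 33; python3 - <<'E'
from h import *
s=r.snapshot("scene"); t=r.snapshot("top")
cv2.imwrite("pics/p7.png",np.hstack([cv2.resize(s["color"][190:250,190:250,::-1],(400,400),interpolation=cv2.INTER_CUBIC),cv2.resize(t["color"][130:200,285:355,::-1],(400,400),interpolation=cv2.INTER_CUBIC)]))
E
```

```text
t 11.15 pos [ 0.4717 -0.2095  0.1541] x [ 0.537 -0.064 -0.841] y [ 0.835 -0.098  0.541] yaw_y -6.71 F [ 0.   0.5 -2.4] op 0.287 q [ 0.79  0.82 -0.61  2.44  2.72  0.64 -2.37]
a,b now 32.7 -0.0
total turn [ 0.    -0.005 -0.001] shift units [ 0.06 -0.    2.74] rows>= 3
ball now (axle frame) -0.1228 -0.0001 0.0601
```

View pics/p7.png

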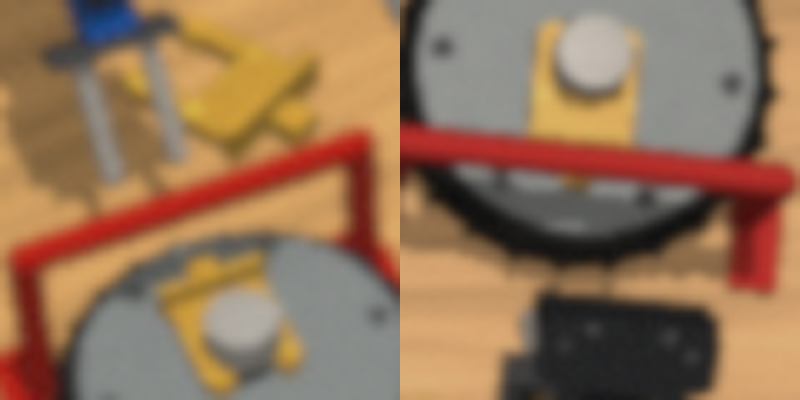

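```bash
python3 - <<'E'
from ik import *
s=r.snapshot("scene")
ex=np.array([np.cos(yw),np.sin(yw),0]);ey=np.array([-ex[1],ex[0],0])
c=lambda x,y:(190-.43+x/6.667,190-.43+y/6.667)
for nm,p,z in(("tipR",(222,380),.058),("tipL",(290,355),.058),("lip L top",(262,255),.068),("lip R top",(160,288),.068)):
    d=onz(s,*c(*p),z)-np.array([*o,0]); print(nm,(d@ex).round(4),(d@ey).round(4))
E
```

```text
tipR 0.0127 -0.0161
tipL 0.0128 0.0179
lip L top -0.0406 0.0271
lip R top -0.0426 -0.0239
```

{"api": "play_rows", "payload": {
  "targets": [
    [[0, 0, 0], [0, 0, 0.6], 255],
    [[0, 0, 0], [0, 0, 0.7], 255],
    [[0, 0, 0], [0, 0.03, 0.7], 255],
    [[0, 0, 0], [0, 0.03, 0.7], 255],
    [[0, 0, 0], [0, 0.03, 0.2], 255]
  ]
}}

```text
clock: 11.8
tool_pos: [0.4774, -0.2066, 0.2744]
eef_rot: [0.639, 0.298, -0.372, 0.603]
contact_force: [0.4, -0.9, -1.9]
opening: 0.293
```

```bash
python3 nx.py .465 -.205 .27 31 -20
```

```text
t 11.8 pos [ 0.4774 -0.2066  0.2744] x [ 0.546 -0.068 -0.835] y [ 0.83  -0.095  0.55 ] yaw_y -6.51 F [ 0.4 -0.9 -1.9] op 0.293 q [ 0.78  0.49 -0.55  2.34  2.6   0.24 -2.33]
a,b now 33.4 -0.2
total turn [-0.334  0.108 -0.014] shift units [-0.31  0.04 -0.11] rows>= 3
```

{"api": "play_rows", "payload": {
  "targets": [
    [[-0.083, 0.027, -0.003], [-0.07, 0.01, -0.02], 255],
    [[-0.083, 0.027, -0.003], [-0.07, 0.01, -0.02], 255],
    [[-0.083, 0.027, -0.003], [-0.07, 0.01, -0.02], 255],
    [[-0.083, 0.027, -0.003], [-0.07, 0.01, -0.02], 255],
    [[0, 0, 0], [0, 0, 0], 255]
  ]
}}

```text
clock: 12.3
tool_pos: [0.4655, -0.2004, 0.2666]
eef_rot: [0.511, 0.265, -0.453, 0.681]
contact_force: [1.1, 0.7, -2.6]
opening: 0.292
```

```bash
python3 nx.py .465 -.205 .27 21 -22
```

```text
t 12.3 pos [ 0.4655 -0.2004  0.2666] x [ 0.449 -0.346 -0.824] y [0.888 0.068 0.455] yaw_y 4.39 F [ 1.1  0.7 -2.6] op 0.292 q [ 0.21  0.47 -0.08  2.42  2.28  0.43 -2.11]
a,b now 30.6 -19.4
total turn [-0.022  0.155 -0.069] shift units [-0.01 -0.12  0.09] rows>= 2
```

{"api": "play_rows", "payload": {
  "targets": [
    [[-0.007, 0.052, -0.023], [0, -0.04, 0.03], 255],
    [[-0.007, 0.052, -0.023], [0, -0.04, 0.03], 255],
    [[-0.007, 0.052, -0.023], [0, -0.04, 0.03], 255],
    [[0, 0, 0], [0, 0, 0], 255]
  ]
}}

```text
clock: 12.7
tool_pos: [0.4613, -0.211, 0.2681]
eef_rot: [0.477, 0.291, -0.519, 0.647]
contact_force: [-0.0, -0.1, -2.6]
opening: 0.291
```

```bash
python3 nx.py .465 -.205 .27 19 -25;python3 nx.py .465 -.205 .27 10 -20
```

```text
t 12.7 pos [ 0.4613 -0.211   0.2681] x [ 0.291 -0.393 -0.872] y [0.949 0.006 0.315] yaw_y 0.33 F [-0.  -0.1 -2.6] op 0.291 q [-0.19  0.51  0.48  2.31  1.75  0.11 -1.59]
a,b now 21.1 -22.2
total turn [-0.047  0.046 -0.007] shift units [0.09 0.15 0.05] rows>= 1
t 12.7 pos [ 0.4613 -0.211   0.2681] x [ 0.291 -0.393 -0.872] y [0.949 0.006 0.315] yaw_y 0.33 F [-0.  -0.1 -2.6] op 0.291 q [-0.19  0.51  0.48  2.31  1.75  0.11 -1.59]
a,b now 21.1 -22.2
total turn [ 0.056  0.164 -0.055] shift units [0.09 0.15 0.05] rows>= 2
```

{"api": "play_rows", "payload": {
  "targets": [
    [[-0.012, 0.03, -0.006], [0.02, 0.03, 0.01], 255],
    [[-0.012, 0.03, -0.006], [0.02, 0.03, 0.01], 255],
    [[-0.01, 0.03, -0.008], [0.02, 0.03, 0.01], 255],
    [[0, 0.03, -0.01], [0.02, 0.03, 0.01], 255]
  ]
}}

```text
clock: 13.1
tool_pos: [0.4612, -0.2078, 0.2684]
eef_rot: [0.448, 0.31, -0.553, 0.631]
contact_force: [0.1, -0.2, -1.7]
opening: 0.29
```

```bash
python3 nx.py .465 -.205 .27 8 -20
```

```text
t 13.1 pos [ 0.4612 -0.2078  0.2684] x [ 0.196 -0.42  -0.886] y [ 0.975 -0.012  0.221] yaw_y -0.72 F [ 0.1 -0.2 -1.7] op 0.29 q [-0.09  0.5   0.27  2.23  1.04  0.32 -0.92]
a,b now 15.4 -24.0
total turn [ 0.082  0.097 -0.047] shift units [0.09 0.07 0.04] rows>= 1
```

{"api": "play_rows", "payload": {
  "targets": [
    [[0.027, 0.032, -0.016], [0, 0, 0], 255],
    [[0.027, 0.032, -0.016], [0, 0, 0], 255],
    [[0.027, 0.032, -0.016], [0, 0, 0], 255]
  ]
}}

```text
clock: 13.4
tool_pos: [0.4613, -0.2086, 0.2692]
eef_rot: [0.454, 0.351, -0.576, 0.583]
contact_force: [-0.1, -0.2, -1.9]
opening: 0.29
```

```bash
python3 nx.py .4348 .0169 .27 0 0
```

```text
t 13.4 pos [ 0.4613 -0.2086  0.2692] x [ 0.091 -0.353 -0.931] y [ 0.989 -0.075  0.125] yaw_y -4.33 F [-0.1 -0.2 -1.9] op 0.29 q [ 0.11  0.49  0.03  2.11  0.73  0.51 -0.6 ]
a,b now 8.1 -20.0
total turn [ 0.362  0.089 -0.02 ] shift units [-0.66  5.64  0.02] rows>= 6
```

{"api": "play_rows", "payload": {
  "targets": [
    [[0.06, 0.015, -0.0033], [-0.1, 0.7, 0], 255],
    [[0.06, 0.015, -0.0033], [-0.1, 0.8, 0], 255],
    [[0.06, 0.015, -0.0033], [-0.1, 0.8, 0], 255],
    [[0.06, 0.015, -0.0033], [-0.1, 0.8, 0], 255],
    [[0.06, 0.015, -0.0033], [-0.1, 0.8, 0], 255]
  ]
}}

```text
clock: 13.9
tool_pos: [0.441, -0.0521, 0.2697]
eef_rot: [-0.517, -0.45, 0.538, -0.49]
contact_force: [0.4, 0.8, -1.5]
opening: 0.289
```

{"api": "play_rows", "payload": {
  "targets": [
    [[0.06, 0.015, -0.0033], [-0.1, 0.8, 0], 255],
    [[0, 0, 0], [-0.06, 0.8, 0], 255],
    [[0, 0, 0], [0, 0.14, 0], 255],
    [[0, 0, 0], [0, 0, 0], 255],
    [[0, 0, 0], [0, 0, 0], 255]
  ]
}}

```text
clock: 14.4
tool_pos: [0.4355, 0.016, 0.2693]
eef_rot: [-0.528, -0.468, 0.53, -0.471]
contact_force: [-0.6, 0.2, -2.1]
opening: 0.288
```

```bash
python3 nx.py .4348 .0169 .235 0 0; python3 - <<'E'
from h import *
s=r.snapshot("scene"); t=r.snapshot("top")
S,M=st(); tip=S["tool_pos"]+.1168*M[:,0]
for k in(-.017,.017): print(((np.array(proj(s,tip+k*M[:,2]))-[209.6,99.6])*6.667).round())
cv2.imwrite("pics/r1.png",np.hstack([cv2.resize(s["color"][100:200,210:290,::-1],(480,600),interpolation=cv2.INTER_CUBIC)]))
E
```

```text
t 14.4 pos [0.4355 0.016  0.2693] x [ 0.001 -0.005 -1.   ] y [ 0.993 -0.118  0.002] yaw_y -6.77 F [-0.6  0.2 -2.1] op 0.288 q [ 0.07  0.45 -0.32  2.1   0.24  0.63 -0.53]
a,b now 0.1 -0.3
total turn [ 0.005  0.001 -0.001] shift units [-0.02  0.02 -0.86] rows>= 1
t 14.5 pos [0.4357 0.0161 0.2692] x [ 0.001 -0.005 -1.   ] y [ 0.993 -0.119  0.002] yaw_y -6.82 F [ 0.3 -0.  -1.6] op 0.29 q [ 0.07  0.45 -0.31  2.1   0.24  0.62 -0.53]
[340. 338.]
[280. 357.]
```

View pics/r1.png

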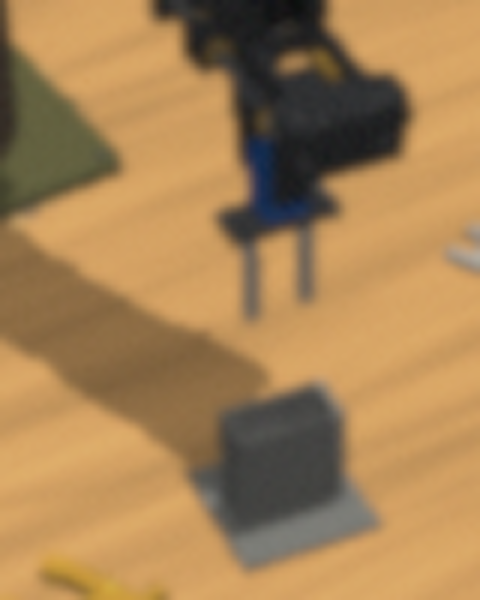

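{"api": "play_rows", "payload": {
  "targets": [
    [[0.005, 0.001, 0], [-0.02, 0.02, -0.6], 255],
    [[0, 0, 0], [0, 0, -0.6], 255],
    [[0, 0, 0], [0, 0, -0.3], 255],
    [[0, 0, 0], [0, 0, 0], 255]
  ]
}}

```text
clock: 14.9
tool_pos: [0.4341, 0.0176, 0.2079]
eef_rot: [-0.528, -0.47, 0.529, -0.469]
contact_force: [0.6, -0.3, -2.3]
opening: 0.289
```

```bash
python3 nx.py .4348 .0169 .1258 0 0
```

```text
t 14.9 pos [0.4341 0.0176 0.2079] x [-0.003  0.    -1.   ] y [ 0.993 -0.117 -0.003] yaw_y -6.73 F [ 0.6 -0.3 -2.3] op 0.289 q [ 0.02  0.56 -0.25  2.17  0.31  0.44 -0.6 ]
a,b now -0.2 -0.0
total turn [-0.    -0.003 -0.001] shift units [ 0.02 -0.02 -2.05] rows>= 3
```

{"api": "play_rows", "payload": {
  "targets": [
    [[0, 0, 0], [0.01, -0.01, -0.4], 255],
    [[0, 0, 0], [0, 0, -0.4], 255],
    [[0, 0, 0], [0, 0, -0.4], 255],
    [[0, 0, 0], [0, 0, -0.4], 255],
    [[0, 0, 0], [0, 0, -0.3], 255]
  ]
}}

```text
clock: 15.4
tool_pos: [0.4362, 0.0178, 0.1331]
eef_rot: [0.529, 0.47, -0.528, 0.47]
contact_force: [0.6, -0.1, -1.8]
opening: 0.287
```

```bash
python3 nx.py .4348 .0169 .1258 0 0
```

```text
t 15.4 pos [0.4362 0.0178 0.1331] x [ 0.002  0.001 -1.   ] y [ 0.993 -0.117  0.002] yaw_y -6.72 F [ 0.6 -0.1 -1.8] op 0.287 q [-0.07  0.71 -0.13  2.24  0.39  0.21 -0.67]
a,b now 0.1 0.1
total turn [-0.001  0.002 -0.001] shift units [-0.04 -0.02 -0.18] rows>= 1
```

Inserted freely; lower gently onto the rim.

{"api": "play_rows", "payload": {
  "targets": [
    [[0, 0, 0], [-0.02, -0.01, -0.1], 255],
    [[0, 0, 0], [0, 0, -0.06], 255],
    [[0, 0, 0], [0, 0, -0.04], 255],
    [[0, 0, 0], [0, 0, 0], 255]
  ]
}}

```text
clock: 15.8
tool_pos: [0.4352, 0.0178, 0.1258]
eef_rot: [0.529, 0.47, -0.527, 0.47]
contact_force: [-0.4, -1.2, -1.6]
opening: 0.29
```

```bash
python3 nx.py .4348 .0169 .1258 0 0
```

```text
t 15.8 pos [0.4352 0.0178 0.1258] x [ 0.002  0.002 -1.   ] y [ 0.993 -0.116  0.002] yaw_y -6.69 F [-0.4 -1.2 -1.6] op 0.29 q [-0.08  0.73 -0.11  2.24  0.4   0.19 -0.67]
a,b now 0.1 0.1
total turn [-0.002  0.002 -0.002] shift units [-0.01 -0.02  0.  ] rows>= 1
```

{"api": "play_rows", "payload": {
  "targets": [
    [[0, 0, 0], [0, 0, -0.04], 255],
    [[0, 0, 0], [0, 0, 0], 255]
  ]
}}

```text
clock: 16.0
tool_pos: [0.4352, 0.0178, 0.1257]
eef_rot: [0.53, 0.469, -0.527, 0.471]
contact_force: [-2.1, -0.5, 21.9]
opening: 0.29
```

{"api": "play_rows", "payload": {
  "targets": [
    [[0, 0, 0], [0, 0, -0.03], 255],
    [[0, 0, 0], [0, 0, 0], 255]
  ]
}}

```text
clock: 16.2
tool_pos: [0.4351, 0.0178, 0.1256]
eef_rot: [0.53, 0.469, -0.527, 0.471]
contact_force: [-3.6, -0.7, 37.8]
opening: 0.293
```

{"api": "play_rows", "payload": {
  "targets": [
    [[0, 0, 0], [0, 0, 0.07], 255],
    [[0, 0, 0], [0, 0, 0], 150],
    [[0, 0, 0], [0, 0, 0], 0],
    [[0, 0, 0], [0, 0, 0], 0],
    [[0, 0, 0], [0, 0, 0], 0]
  ]
}}

```text
clock: 16.7
tool_pos: [0.4347, 0.0179, 0.125]
eef_rot: [0.529, 0.47, -0.528, 0.47]
contact_force: [-0.3, 0.3, -0.1]
opening: 0.627
```

{"api": "play_rows", "payload": {
  "targets": [
    [[0, 0, 0], [0, 0, 0], 0],
    [[0, 0, 0], [0, 0, 0], 0],
    [[0, 0, 0], [0, 0, 0], 0],
    [[0, 0, 0], [0, 0, 0], 0],
    [[0, 0, 0], [0, 0, 0], 0]
  ]
}}

```text
clock: 17.2
tool_pos: [0.4347, 0.0179, 0.1252]
eef_rot: [0.529, 0.47, -0.528, 0.47]
contact_force: [-0.6, 0.4, -0.2]
opening: 0.998
```

Rise and move back to the left so the cameras see it all.

{"api": "play_rows", "payload": {
  "targets": [
    [[0, 0, 0], [0, 0, 0.6], 0],
    [[0, 0, 0], [0, 0, 0.8], 0],
    [[0, 0, 0], [0, 0, 0.8], 0],
    [[0, 0, 0], [0, 0, 0.8], 0],
    [[0, 0, 0], [0, 0, 0.5], 0]
  ]
}}

```text
clock: 17.7
tool_pos: [0.4351, 0.0179, 0.2673]
eef_rot: [0.53, 0.47, -0.527, 0.47]
contact_force: [0.2, -0.3, -0.9]
opening: 1.002
```

{"api": "play_rows", "payload": {
  "targets": [
    [[0, 0, 0.05], [-0.2, 0.9, 0], 0],
    [[0, 0, 0.05], [-0.2, 0.9, 0], 0],
    [[0, 0, 0.05], [-0.2, 0.9, 0], 0],
    [[0, 0, 0.05], [-0.2, 0.9, 0], 0],
    [[0, 0, 0.05], [-0.2, 0.9, 0], 0]
  ]
}}

```text
clock: 18.2
tool_pos: [0.3941, 0.199, 0.2652]
eef_rot: [0.466, 0.533, -0.465, 0.533]
contact_force: [0.9, 1.0, -0.2]
opening: 0.997
```

{"api": "play_rows", "payload": {
  "targets": [
    [[0, 0, 0.05], [-0.2, 0.9, 0], 0],
    [[0, 0, 0.05], [-0.2, 0.9, 0], 0],
    [[0, 0, 0.05], [-0.2, 0.9, 0], 0],
    [[0, 0, 0.05], [-0.2, 0.9, 0], 0],
    [[0, 0, 0], [0, 0, 0], 0]
  ]
}}

```text
clock: 18.7
tool_pos: [0.3605, 0.3477, 0.2656]
eef_rot: [0.41, 0.579, -0.406, 0.576]
contact_force: [0.5, 0.1, -0.3]
opening: 1.001
```

```bash
python3 - <<'E'
from h import *
st()
s=r.snapshot("scene"); t=r.snapshot("top")
def c(a,x,y,w,h): return cv2.resize(a["color"][y:y+h,x:x+w,::-1],(400,300),interpolation=cv2.INTER_CUBIC)
cv2.imwrite("pics/f1.png",np.vstack([np.hstack([c(t,272,105,92,69),c(t,196,202,64,48)]),np.hstack([c(s,185,205,80,60),c(s,226,147,64,48)])]))
cv2.imwrite("pics/f2.png",cv2.resize(t["color"][:,:,::-1],(800,600)))
E
```

```text
t 18.7 pos [0.3605 0.3477 0.2656] x [-0.     0.007 -1.   ] y [0.942 0.335 0.002] yaw_y 19.59 F [ 0.5  0.1 -0.3] op 1.001 q [-0.58  0.55 -0.43  1.93  0.33  0.73 -0.86]
```

View pics/f1.png

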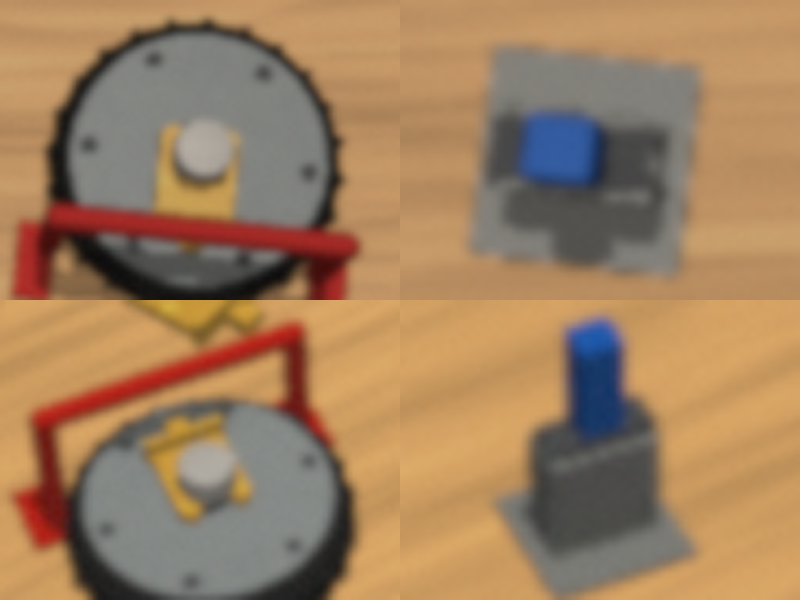

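View pics/f2.png

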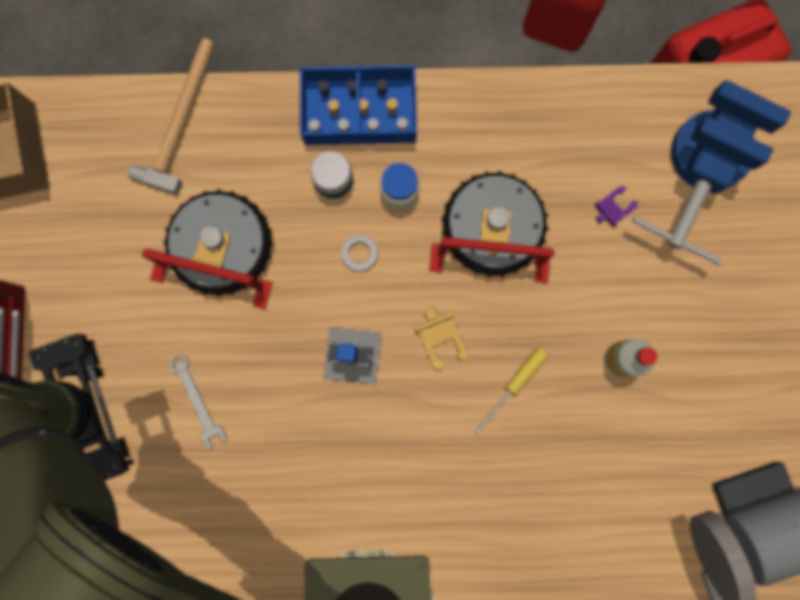

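The clip is home around the axle and looks the same as the fitted one. The fork stands seated in its stand, and the bystanders are where they began. Handing in.

```bash
python3 -c "
from plant import r
print(r.finish_job())"
```

```text
the job is handed in; nothing more can be done
None
```

The clip is on the bare axle (the right-hand wheel) and the fork is back in its stand. I handed the job in at about 19 s.

**What I did**
- **Choosing the clip:** I took the loose brass clip on the right wheel's hub. I left alone the larger brass look-alike on the bench, the purple clip and the fitted wheel.
- **Pushing:** I leaned the fork about 33° back under the red tube, with its prongs either side of the clip's tail, and pushed the clip level into the groove.
- **Snap:** The push force rose to about 5 N, then dropped to about 0 as the clip snapped. A further push of about 11 N met a firm stop.
- **Returning the fork:** I lowered it into the stand until the collar took load, then released it.

**Last checks**
- **Clip position:** In the scene camera image the jaw tips sit about 12.5 mm past the axle axis, with their midpoint about 1 mm off it sideways. Both fit the clip being home.
- **Bench:** The fork stands upright on its collar, and I saw nothing else moved in the final pictures.

**What disagreed or was rough**
- **Prong position:** At the stop, the prong position worked out about 3–4 mm further forward than the nominal home position. I put this down to calibration error and give in the arm and grip.
- **Wrist:** While I turned the wrist over in free air, one joint reached its lower limit of 0.04 rad. The force reading jumped briefly to about 24 N, with no contact visible in the picture taken just after.
- **Seating force:** Seating the fork pressed it into the stand with about 38 N before I backed off.

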